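# Latch a split casting mould

## Task

Close the split casting mould with its draw latch: hook the claw over its keeper, so that the hook's tip lies under the keeper's cross bar, then swing the lever down over centre until it lies fully home and the two halves are drawn tight together. Settle the claw on the keeper gently, by feel, with well under 20 N, and leave the things standing round the mould alone.

Things in the scene. Friction and masses are not known exactly. Their poses are not given: they have to be found in the camera images.
- mould: Aluminium split mould, 58 mm tall, fixed on a steel base plate 250 x 110 mm. Origin: centre of the base's underside. +x runs along the latch from lever to keeper, y across, z up. Fixed half (110 x 90 mm) at negative x, sliding half at positive x, black gasket between. The latch lies along y = 0 on top: bracket and lever on the fixed half, keeper on the sliding half, claw between.
- jaw (a joint): Opening of the sliding half (m): 0 = against the gasket, grows along the mould's +x, at most 0.010. It slides on two rods with about 3 N of friction and stays where it is left.
- sliding_half (a point): Point on top of the sliding half (z = 58 mm), straight below the far (+x) face of the keeper's bar; moves with this half. The keeper is a steel bridge: a flat foot plate (44 x 40 mm) with a cross bar over it between two cheeks 32 mm apart.
- keeper_foot (a point): Point on top of the sliding half, below the middle of the keeper's bar. The bar is 6 mm thick along x and 8 mm high; its underside is 7 mm above the foot plate. The foot plate reaches 13 mm before and 31 mm behind this point. The keeper is height-adjustable: the plate's top lies 2 to 14 mm above this point; that height is not measured: feel for it or look.
- lever (a joint): Lever angle (rad): 0 = flat, fully home against a stop, pointing along the mould's -x; grows as it swings up and towards +x (1.57 = upright, at most 2.2). Stiff pivot: it stays where it is left. Dead centre is at about 0.13 to 0.29; below that the latch's spring pulls the lever home.
- lever_pivot (a point): Lever axis, mid width, fixed on the mould 45 mm on the -x side of its origin, at z = 78 mm; the axis runs along the mould's y. The lever is a steel strip 14 mm wide, 5 mm thick (upper face 3 mm above the axis when flat) and 88 mm long, ending in a thumb pad 30 x 26 mm.
- lever_pad (a point): Middle of the upper face of the lever's thumb pad, 73 mm from the lever's axis. With the lever up, this face looks up and towards the keeper. Pressing here takes about 2 to 5 N to swing the lever down under load.
- claw_pin (a point): Pin on the lever, 22 mm from its axis, on which the claw's stem turns. At lever angle q it is [-22 cos(q-0.21), 0, 22 sin(q-0.21)] mm from the lever's axis, in the mould's axes. The pin is stiff: the claw stays at the angle where it is left; moving it by the tab takes up to about 4 N of friction. The stem is sprung lengthwise (8 N/mm, stretches up to 15 mm).
- claw_tab (a point): Grasp point on the claw's upright finger tab, 14 mm along the latch x 10 mm across (grasp it across, along the mould's y), 36 mm tall, 25 mm above the claw's 36 mm wide crosshead and 11 mm below the tab's top. From the pin with the stem level: 92 mm ahead (+x), 28 mm up. Moving the tab moves claw and lever together, as a two-bar chain in the mould's x-z plane.
- claw_tip (a point): Free end of the J hook's tip; from the pin with the stem level: 88.5 mm ahead, 18.4 mm down. The hook is 20 mm wide: a shank that goes down ahead of the bar, inner face 95 mm from the pin, and a tip 4.5 mm thick pointing back. Hooked: tip lowered beyond the bar onto the foot plate, then drawn back until the shank meets the bar, this point then 4 to 7 mm on the -x side of sliding_half.

How it is judged:
By the outcome, as a careful person would: the job done as asked, in the order asked, and still so for the second after the job is handed in, with the robot touching nothing.
It also fails if it takes over 61 s, if anything falls off the work surface, if the arm or the gripper's body presses on something with over 40 N, if the wrist force passes 120 N, or if a joint passes its speed limit or range.

## Robot

A 6-joint arm with a two-finger parallel gripper is mounted at the origin on a cart in front of the work surface, level with it; the furniture and walls round the work are solid. World frame = base frame: x ahead of the robot, y to its left, z up, the work surface at z = 0. Lengths are in mm, angles in rad, forces in N, time in s.
With the tool pointing down it reaches from about 400 to 925 mm from the base axis. Payload 12.5 kg.
Tool frame: the origin (TCP) lies between the finger pads; the fingertips stand 11 mm ahead of it and the grasp point (between the pads) lies 8 mm behind it; y points along the fingers, x is the direction in which the jaws open and shut, and the axes are right-handed (so a half turn about y gives the same grasp; the last joint's range is limited). The gripper opens to 95 mm and grips with 3 to 60 N. Pads are 20 mm wide; open, the fingers measure 119 mm over their backs; the gripper's body (75 mm by 180 mm) begins 59 mm behind the grasp point.
Start: joints at [1.155, 0.491, 1.559, -0, 1.092, -0.106], TCP at [190.527, 595.272, 193.161] pointing down, gripper open.
Joint ranges: [-3.1, 3.1], [-0.84, 2.19], [0.05, 2.79], [-1.13, 4.28], [0.06, 2.93], [-2.69, 2.69]. Speed limits (rad/s): [2.22, 2.22, 2.79, 3.14, 3.14, 3.14].

## Interface

Orientations are given as [roll, pitch, yaw] about the fixed x, y, z axes, in that order (R = Rz(yaw) Ry(pitch) Rx(roll)).
In Python, from cell import env gives the robot as it stands.
- The arm moves only by the tool jog_arm, never from a script. Its argument "series" is a list of rows, each an object of numbers: "dx", "dy", "dz": the shift along the world's x, y, z in m; "rx", "ry", "rz": the turn, a rotation vector about the world's x, y, z in degrees; "gripper": the opening, from 0 (shut) to 1 (fully open). A call has 1 to 12 rows; each row shifts and turns the commanded pose from where the row before left it; what a row does not reach is not made up. A row lasts 1/10 s, in which the tool goes at most 50 mm and 8.59 degrees, less where a joint would pass 70% of its speed; a pose out of reach is approached as far as the arm can. A call is refused whole if a number of a shift passes 0.05 or a number of a turn 8.59, either way. A call with a gripper value outside its range is refused whole. The fingers move at their own pace and stop on an object; the grip force is fixed at half the most. Time passes only in rows, so rows that do not move let the fingers close. It gives the time, the measured TCP pose, the force and the opening at its end, in the units of the state.
- env.state(): the state, without advancing time (a new reading comes with each control period).
- env.read_camera(name): name is "scene" or "side" or "wrist"; returns the picture (420x560x3 uint8, red, green, blue); there is no depth.
- env.camera_info(name): a dict with "camera_matrix" (3x3 intrinsics, pixels), "k1" (the pictures are not rectified: a ray, as slopes to the right and down, at radius r is drawn at 1 + k1 r^2 times it, then the intrinsics apply), "R" (3x3) and "t" (3): a world point X has camera coordinates R X + t; the wrist camera has in their place "mount" (4x4, takes a point from camera to tool coordinates, whose origin is the TCP and whose axes are the tool frame's). Camera axes: x right, y down, z forward; pixel columns grow to the right and rows downward; lengths in mm; the calibration is good to about 2 mm. A picture is of the moment at which its call begins: read the wrist's pose just before it. camera_info takes no time and is no camera call.
- env.job_done(): hands the job in, once; it reports no verdict.
The state is a dict: "t": time; "joints": joint angles; "qvel": joint speeds; "tau": joint torques, N m; "eef_pos": TCP position; "tcp_rot": TCP orientation; "ft_force": force on the tool from outside, world axes, zero at the start; "moment": the same for the moment, N m; "opening": opening from 0.0 (shut) to 1.0 (fully open).
Only numpy, scipy, OpenCV 4.12 (cv2) and the standard library are available. Lean on these libraries where they do the work, as an engineer would, in place of code of your own. Each camera call takes 0.05 s, during which the arm holds its last target.

## Working session

There is one attempt and no reset: what is moved stays moved. The work goes in short steps, Python scripts to look and compute and a tool call to move; the robot and the scene stay as the last step left them, time stands still between calls to the robot, and variables do not carry over. Pictures are saved under pics/ and viewed, and the job is handed in when it is done.

Besides the shell and the picture viewer there is one more tool, called after "Request:" by a JSON object that holds its "op" and its "data", one argument or row to a line. jog_arm: Moves the arm, as the interface text tells. Its arguments: {"type":"object","properties":{"series":{"type":"array"}},"required":["series"]}

```bash
ls; mkdir -p pics; python3 - <<'E'
from cell import env
import cv2,json
s=env.state();print(s)
for n in ["scene","side","wrist"]:
    im=env.read_camera(n);cv2.imwrite(f"pics/{n}0.png",im[:,:,::-1])
    print(n,env.camera_info(n))
print(env.state()["t"])
E
```

```text
pics
{'t': 0.0, 'joints': array([ 1.15534892e+00,  4.91569942e-01,  1.55946760e+00, -2.80831230e-05,
        1.09168266e+00, -1.05576521e-01]), 'qvel': array([ 0.00083491,  0.00052323,  0.00149479,  0.00018209,  0.0014802 ,
       -0.00070029]), 'tau': array([-3.83459803e-03, -6.12634349e+01, -2.58176923e+01,  6.91279862e-02,
        4.82607284e-02, -1.10038154e-04]), 'eef_pos': array([190.44534758, 594.99100483, 192.54905818]), 'tcp_rot': array([-1.57070227e+00,  1.12389434e-03,  1.26093846e+00]), 'ft_force': array([-0.23997088,  0.63359128, -1.02983468]), 'moment': array([0.01053395, 0.00281491, 0.004108  ]), 'opening': 0.9969616389048541}
scene {'camera_matrix': array([[540.66630092,   0.        , 278.58640946],
       [  0.        , 540.66630092, 214.47776158],
       [  0.        ,   0.        ,   1.        ]]), 'k1': -0.17804110595026348, 'R': array([[-0.49048434, -0.87143963,  0.00425258],
       [-0.62996018,  0.35118887, -0.69268792],
       [ 0.60214224, -0.34243154, -0.72122491]]), 't': array([296.03842206, 391.23612886, 575.2861512 ])}
side {'camera_matrix': array([[494.4
[... 242 characters left out ...]
, -0.56840551, -0.80742378],
       [ 0.24704921,  0.76893214, -0.58966944]]), 't': array([-524.23518352,  182.82770511,  712.40417554])}
wrist {'camera_matrix': array([[310.78034198,   0.        , 276.54998338],
       [  0.        , 310.78034198, 209.99019834],
       [  0.        ,   0.        ,   1.        ]]), 'k1': -0.04122030373642256, 'mount': array([[ 9.99999590e-01, -3.00000269e-04, -8.54927048e-04,
         4.51605315e-01],
       [ 7.30490727e-04, -2.91245773e-01,  9.56647984e-01,
        -1.91930526e+02],
       [-5.35988542e-04, -9.56648216e-01, -2.91245434e-01,
         8.17930487e+01],
       [ 0.00000000e+00,  0.00000000e+00,  0.00000000e+00,
         1.00000000e+00]])}
0.15
```

View pics/scene0.png

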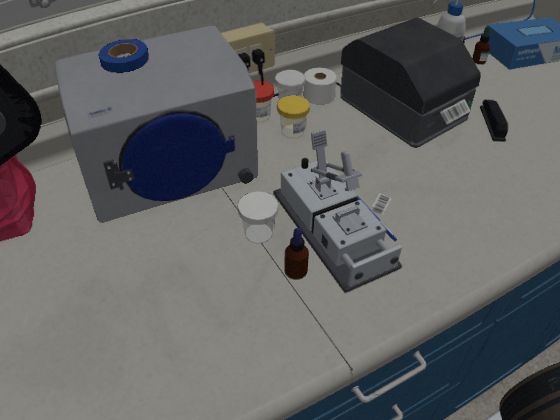

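View pics/side0.png

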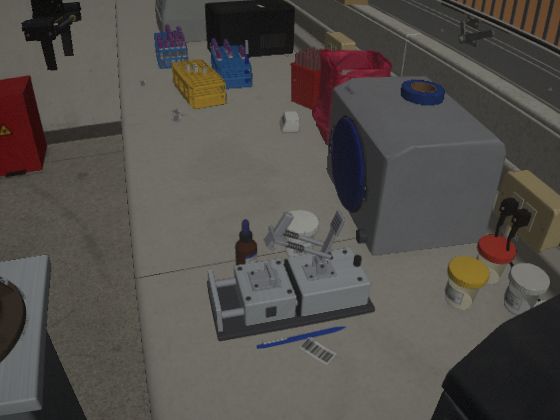

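View pics/wrist0.png

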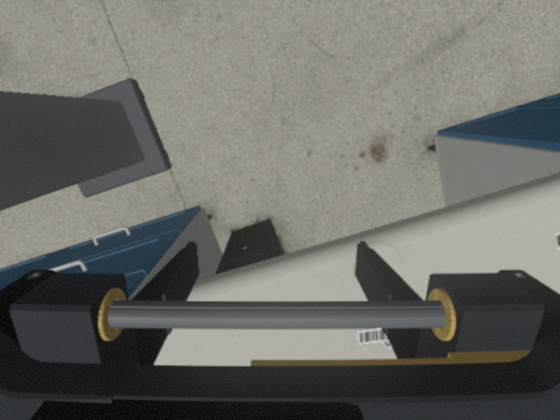

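```bash
cat > h.py <<'E'
import numpy as np,cv2
from scipy.optimize import brentq,least_squares
from scipy.spatial.transform import Rotation as Ro
from cell import env
def dist(k1): return np.array([k1,0,0,0,0.])
def cam(n,state=None):
    c=env.camera_info(n)
    if n=="wrist":
        M=np.array(c["mount"]);T=np.eye(4);T[:3,:3]=Ro.from_euler('xyz',state["tcp_rot"]).as_matrix();T[:3,3]=state["eef_pos"]
        W=np.linalg.inv(T@M);return c["camera_matrix"],c["k1"],W[:3,:3],W[:3,3]
    return c["camera_matrix"],c["k1"],np.array(c["R"]),np.array(c["t"])
def ray(C,uv):
    K,k1,R,t=C
    p=cv2.undistortPoints(np.array([[uv]],float),K,dist(k1))[0,0]
    d=R.T@np.array([p[0],p[1],1]);return -R.T@t,d/np.linalg.norm(d)
def proj(C,X):
    K,k1,R,t=C
    return cv2.projectPoints(np.atleast_2d(np.array(X,float)),cv2.Rodrigues(R)[0],t,K,dist(k1))[0][:,0]
def onz(C,uv,z):
    o,d=ray(C,uv);return o+d*(z-o[2])/d[2]
def tri(Ca,ua,Cb,ub):
    a,d=ray(Ca,ua);b,e=ray(Cb,ub)
    s=np.linalg.lstsq(np.stack([d,-e],1),b-a,rcond=None)[0]
    p,q=a+s[0]*d,b+s[1]*e
    return (p+q)/2,np.linalg.norm(p-q)
def crop(im,x0,y0,x1,y1,f,name):
    o=cv2.resize(im[y0:y1,x0:x1],None,fx=f,fy=f,interpolation=cv2.INTER_CUBIC)
    for i in range((x0+9)//10*10,x1,10):
        cv2.putText(o,str(i),(int((i-x0)*f),8),0,.3,(0,0,255),1);cv2.line(o,(int((i-x0)*f),10),(int((i-x0)*f),14),(0,0,255),1)
    for i in range((y0+9)//10*10,y1,10):
        cv2.putText(o,str(i),(0,int((i-y0)*f)+3),0,.3,(0,0,255),1);cv2.line(o,(20,int((i-y0)*f)),(24,int((i-y0)*f)),(0,0,255),1)
    cv2.imwrite("pics/"+name,o)
E
python3 - <<'E'
from h import *
a=cv2.imread("pics/scene0.png");b=cv2.imread("pics/side0.png")
crop(a,265,120,405,290,3.5,"sc0.png" );crop(b,200,200,380,340,4.2,"sd0.png")
E
```

```text
(no output)
```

View pics/sc0.png

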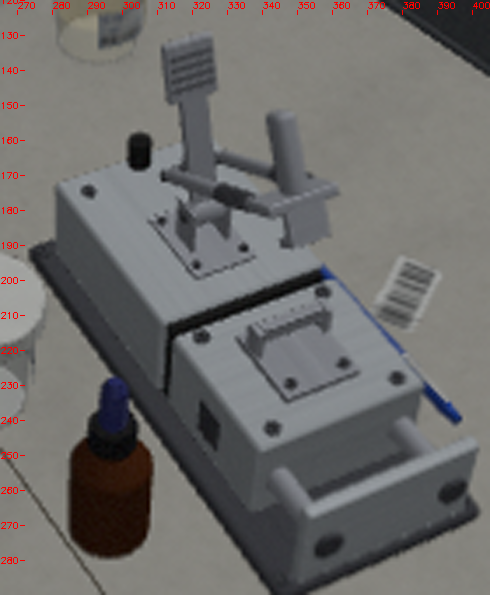

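View pics/sd0.png

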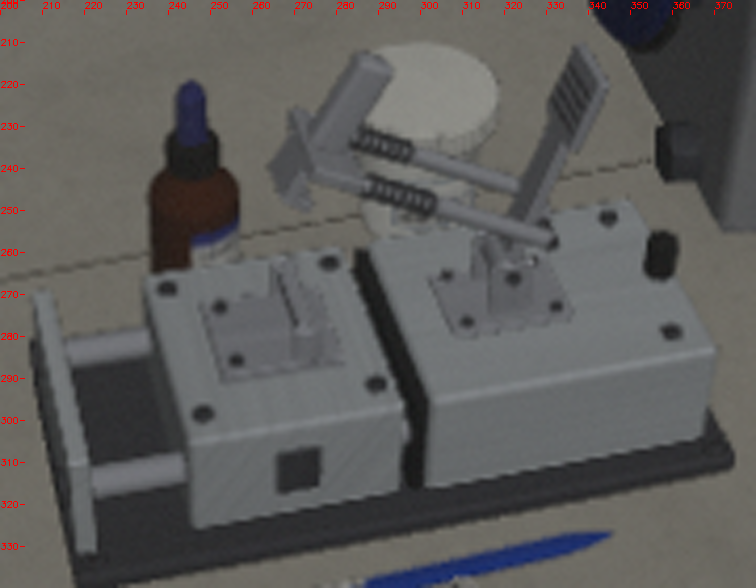

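```bash
python3 - <<'E'
from h import *
S=cam("scene");D=cam("side")
P={"fix -x-y":((281.3,173.4),(350,248.3)),"gas -y":((312.7,212.3),(288.1,259.5)),"gas +y":((357,197.1),(301.2,294.8)),
"tabtop":((344.5,153),(289,214)), "knob black top":((305,159),(358.5,257)),
"slide +x-y?":((336,247),(235,266)),"slide+x+y":((385.5,228.5),(246,305)),
"dropper top":((298,229),(245.5,221))}
Q={}
for k,(a,b) in P.items(): 
    p,e=tri(S,a,D,b);Q[k]=p;print(k,p.round(1),round(e,1))
for n,C,uv in [("+x+y",S,(401.6,266.3)),("+x-y",S,(346.4,290)),("-x-y",S,(273.6,191.4)),("-x+y",D,(374.5,310)),("+x+y side",D,(219,339))]:
    print(n,onz(C,uv,5).round(1))
E
```

```text
fix -x-y [656.4 -34.7  54.3] 0.7
gas -y [549.4 -32.7  54. ] 0.5
gas +y [ 542.7 -115.5   55.7] 1.7
tabtop [534.5 -71.9 174.2] 1.0
knob black top [650.  -78.5  73.6] 0.2
slide +x-y? [465.9 -24.3  54.9] 3.7
slide+x+y [ 460.3 -113.4   56.6] 0.0
dropper top [495.5  28.6  97.9] 0.0
+x+y [ 414.9 -121.7    5. ]
+x-y [420.5 -17.3   5. ]
-x-y [667.8 -25.7   5. ]
-x+y [ 662.4 -132.8    5. ]
+x+y side [ 415.8 -121.7    5. ]
```

```bash
python3 - <<'E'
from h import *
S=cam("scene");D=cam("side")
for uv in [(100,213),(258,162),(75,140),(250,150)]: print("box",onz(S,uv,0).round(0))
# observations: mould pts (x as key) 
obs=[]
def f(p,full=False):
    x,y,yaw,gx,bz,j=p
    c,s=np.cos(yaw),np.sin(yaw);R=np.array([[c,-s,0],[s,c,0],[0,0,1]]);T=np.array([x,y,0])
    L=[((gx-110,-45,58),S,(281.3,173.4)),((gx-110,-45,58),D,(350,248.3)),((gx,-45,58),S,(312.7,212.3)),((gx,-45,58),D,(288.1,259.5)),
    ((gx,45,58),S,(357,197.1)),((gx,45,58),D,(301.2,294.8)),((gx-110,45,58),D,(370.5,282.6)),
    ((j,-45,58),S,(336,247)),((j,-45,58),D,(235,266)),((j,45,58),S,(385.5,228.5)),((j,45,58),D,(246,305)),
    ((125,55,bz),S,(401.6,266.3)),((125,-55,bz),S,(346.4,290)),((-125,-55,bz),S,(273.6,191.4)),((-125,55,bz),D,(374.5,310)),((125,55,bz),D,(219,339))]
    r=[]
    for m,C,uv in L: r.append(proj(C,R@np.array(m,float)+T)[0]-uv)
    return np.array(r) if full else np.array(r).ravel()
r=least_squares(f,[541,-74,3.09,0,5,80],loss='soft_l1')
print(r.x.round(4),np.degrees(r.x[2]));print(f(r.x,True).round(1))
E
```

```text
box [776. 270.   0.]
box [759. -42.   0.]
box [1012.  258.    0.]
box [800. -45.   0.]
[541.3732 -73.5163   3.0936  -2.8638   6.1421  79.053 ] 177.25030757661884
[[-0.4 -1.6]
 [-0.1 -1.8]
 [-1.1  0.2]
 [-2.6 -3. ]
 [ 1.6 -1.8]
 [-0.1  0.8]
 [ 0.1  0.8]
 [ 1.6  0.1]
 [ 0.1 -1.9]
 [ 0.7 -0.9]
 [ 0.2 -0.1]
 [ 0.9 -0.2]
 [-2.   1.4]
 [-0.8 -0.6]
 [ 1.2  0.1]
 [-1.2  0.1]]
```

```bash
cat >> h.py <<'E'
MO=np.array([541.4,-73.5,0]);YAW=np.radians(177.25)
MR=Ro.from_euler('z',YAW).as_matrix()
def w2m(X): return MR.T@(np.array(X)-MO)
def m2w(X): return MR@np.array(X)+MO
def pin(q): return np.array([-45-22*np.cos(q-.21),0,78+22*np.sin(q-.21)])
def tabpt(q,f,a=92,h=28): # f = stem elevation (rad, + up)
    return pin(q)+np.array([a*np.cos(f)-h*np.sin(f),0,a*np.sin(f)+h*np.cos(f)])
E
python3 - <<'E'
from h import *
S=cam("scene");D=cam("side")
for k,a,b in [("pad",(319,139.4),(337.6,223.1)),("tabtop",(344.5,153),(289,214)),("pinend-y",(312.3,170),None) ]:
    if b: p,e=tri(S,a,D,b);m=w2m(p);print(k,m.round(1),round(e,1))
    if k=="pad": 
        d=m-[-45,0,78]; print("q",np.arctan2(d[2],-d[0])- np.arctan2(3,73),np.hypot(d[0],d[2]))
    if k=="tabtop":
        g=lambda p:(tabpt(p[0],p[1],92,39)-m)[[0,2]]
        for q0 in (1,2): r=least_squares(g,[q0,.3]);print(r.x,np.degrees(r.x),r.cost)
E
```

```text
pad [-67.1  -0.5 146.7] 0.4
q 1.2184773085819443 72.14502810514283
tabtop [  7.   -1.3 174.2] 1.0
[1.24140473 0.48395136] [71.12725163 27.72837062] 1.8106733863311792e-22
[1.24140473 0.48395136] [71.12725163 27.72837062] 2.9455474555273665e-25
```

```bash
python3 - <<'E'
from h import *
S=cam("scene");D=cam("side")
for k,a,b in [("plate+x-y",(347.9,234.9),(248.3,272.6)),("plate+x+y",(367.3,226.6),(252.9,290.5)),("plate-x-y",(332.5,216),None)]:
    if b: p,e=tri(S,a,D,b);print(k,w2m(p).round(1),round(e,1))
# expected positions of gasket
a=cv2.imread("pics/scene0.png");b=cv2.imread("pics/side0.png")
crop(a,320,195,380,245,10,"sc1.png" );crop(b,240,250,290,300,10,"sd1.png")
E
```

```text
plate+x-y [ 64.2 -18.6  59.4] 2.7
plate+x+y [63.8 18.9 58.3] 0.1
```

View pics/sc1.png

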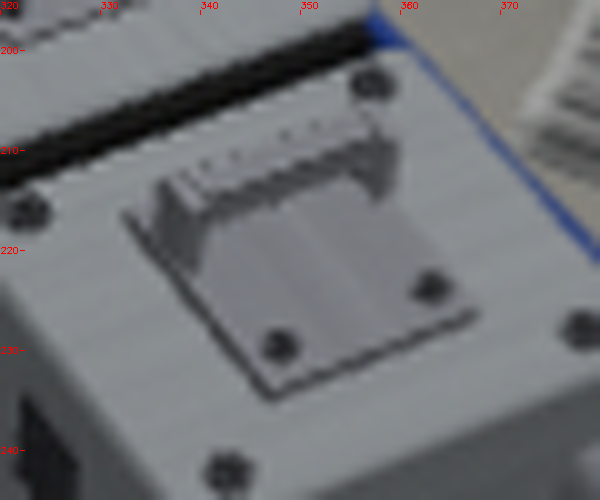

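View pics/sd1.png

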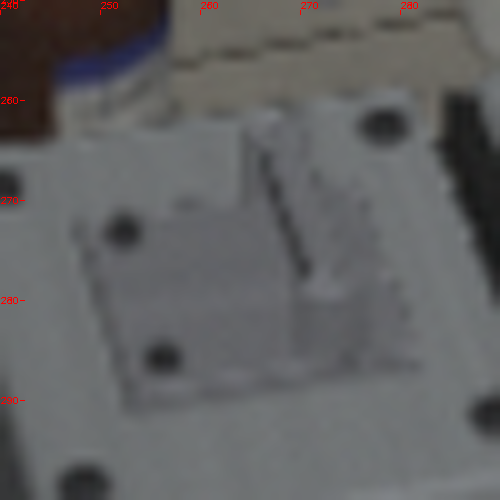

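Request:
{"op": "jog_arm", "data": {
  "series": [
    {"dx": 0.02,"dy": -0.04,"dz": 0.03,"rz": 2},
    {"dx": 0.023,"dy": -0.044,"dz": 0.03,"rz": 3},
    {"dx": 0.023,"dy": -0.044,"dz": 0.02,"rz": 3},
    {"dx": 0.023,"dy": -0.044,"dz": 0.02,"rz": 3},
    {"dx": 0.023,"dy": -0.044,"rz": 3},
    {"dx": 0.023,"dy": -0.044,"rz": 1},
    {"dx": 0.023,"dy": -0.044},
    {"dx": 0.023,"dy": -0.044},
    {"dx": 0.023,"dy": -0.044},
    {"dx": 0.023,"dy": -0.044},
    {"dx": 0.023,"dy": -0.044},
    {"dx": 0.023,"dy": -0.044}
  ]
}}

```text
$.series[0]: bad value
```

Request:
{"op": "jog_arm", "data": {
  "series": [
    {"dx": 0.02,"dy": -0.04,"dz": 0.02,"rx": 0.0,"ry": 0.0,"rz": 2.0,"gripper": 0.6},
    {"dx": 0.023,"dy": -0.044,"dz": 0.02,"rx": 0.0,"ry": 0.0,"rz": 3.0,"gripper": 0.6}
  ]
}}

```text
t: 0.35
eef_pos: [231.8, 513.3, 231.3]
tcp_rot: [-1.57, 0.002, 1.352]
ft_force: [0.5, 0.2, 0.9]
opening: 0.885
```

Request:
{"op": "jog_arm", "data": {
  "series": [
    {"dx": 0.021,"dy": -0.043,"dz": 0.01,"rx": 0.0,"ry": 0.0,"rz": 2.0,"gripper": 0.6},
    {"dx": 0.021,"dy": -0.043,"dz": 0.01,"rx": 0.0,"ry": 0.0,"rz": 2.0,"gripper": 0.6},
    {"dx": 0.021,"dy": -0.043,"dz": 0.0,"rx": 0.0,"ry": 0.0,"rz": 2.0,"gripper": 0.6},
    {"dx": 0.021,"dy": -0.043,"dz": 0.0,"rx": 0.0,"ry": 0.0,"rz": 2.0,"gripper": 0.6},
    {"dx": 0.021,"dy": -0.043,"dz": 0.0,"rx": 0.0,"ry": 0.0,"rz": 1.8,"gripper": 0.6},
    {"dx": 0.021,"dy": -0.043,"dz": 0.0,"rx": 0.0,"ry": 0.0,"rz": 0.0,"gripper": 0.6},
    {"dx": 0.021,"dy": -0.043,"dz": 0.0,"rx": 0.0,"ry": 0.0,"rz": 0.0,"gripper": 0.6},
    {"dx": 0.021,"dy": -0.043,"dz": 0.0,"rx": 0.0,"ry": 0.0,"rz": 0.0,"gripper": 0.6},
    {"dx": 0.021,"dy": -0.043,"dz": 0.0,"rx": 0.0,"ry": 0.0,"rz": 0.0,"gripper": 0.6},
    {"dx": 0.021,"dy": -0.043,"dz": 0.0,"rx": 0.0,"ry": 0.0,"rz": 0.0,"gripper": 0.6},
    {"dx": 0.021,"dy": -0.043,"dz": 0.0,"rx": 0.0,"ry": 0.0,"rz": 0.0,"gripper": 0.6},
    {"dx": 0.021,"dy": -0.043,"dz": 0.0,"rx": 0.0,"ry": 0.0,"rz": 0.0,"gripper": 0.6}
  ]
}}

```text
t: 1.55
eef_pos: [484.4, -3.9, 251.9]
tcp_rot: [-1.571, -0.0, 1.519]
ft_force: [0.1, 2.0, 0.9]
opening: 0.597
```

Request:
{"op": "jog_arm", "data": {
  "series": [
    {"dx": 0.02,"dy": -0.03,"dz": 0.0,"rx": 0.0,"ry": 0.0,"rz": 0.0,"gripper": 0.6},
    {"dx": 0.013,"dy": -0.025,"dz": 0.0,"rx": 0.0,"ry": 0.0,"rz": 0.0,"gripper": 0.6},
    {"dx": 0.0,"dy": 0.0,"dz": 0.0,"rx": 0.0,"ry": 0.0,"rz": 0.0,"gripper": 0.6}
  ]
}}

```text
t: 1.85
eef_pos: [518.1, -59.4, 251.2]
tcp_rot: [-1.57, 0.0, 1.516]
ft_force: [0.6, 0.8, -0.9]
opening: 0.601
```

```bash
python3 - <<'E'
from h import *
s=env.state();im=env.read_camera("wrist");cv2.imwrite("pics/wrist1.png",im[:,:,::-1]);print(s["t"],s["eef_pos"],s["tcp_rot"],s["joints"])
import pickle;pickle.dump({k:s[k] for k in("eef_pos","tcp_rot")},open("s1.pkl","wb"))
E
```

```text
1.85 [518.08710111 -59.43319354 251.21704416] [-1.57041796e+00  1.82125139e-04  1.51644262e+00] [-2.40784738e-01  2.84485215e-01  1.72992298e+00 -2.75750375e-04
  1.12752252e+00 -1.75710901e+00]
```

View pics/wrist1.png

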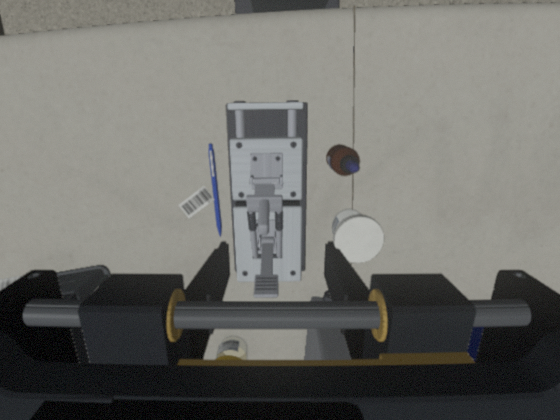

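```bash
python3 - <<'E'
from h import *
import pickle
W=cam("wrist",pickle.load(open("s1.pkl","rb")))
for n,m in [("+x-y top",(79,-45,58)),("+x+y top",(79,45,58)),("-x -y top",(-113,-45,58)),("-x+y",(-113,45,58)),("b+x-y",(125,-55,6)),("b+x+y",(125,55,6)),("tabtop",(7,0,174)),("plate+x-y",(64,-20,61)),("plate+x+y",(64,20,61)),("bar top",(36,0,75)),("padend",(-74,0,163))]:
    print(n,proj(W,m2w(m))[0].round(1))
im=cv2.imread("pics/wrist1.png");crop(im,215,95,315,300,3,"w1.png")
E
```

```text
+x-y top [302.8 138.5]
+x+y top [228.7 139.1]
-x -y top [300.3 279.6]
-x+y [235.8 279.9]
b+x-y [307.7 100.7]
b+x+y [225.4 101.4]
tabtop [262.6 227.5]
plate+x-y [282.2 151.4]
plate+x+y [249.4 151.6]
bar top [265.8 176.3]
padend [264.7 297.5]
```

View pics/w1.png

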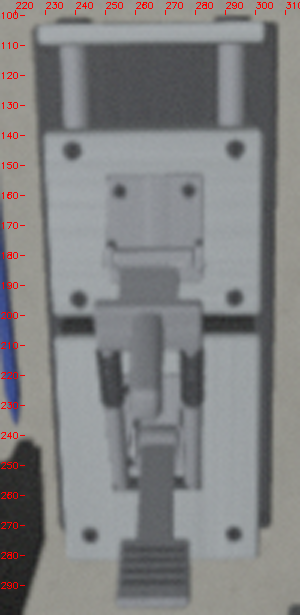

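```bash
cat >> h.py <<'E'
def tcp(q,f,back=0): # world TCP for grasping tab
    return m2w(tabpt(q,f,92,28-8+back))
def tip(q,f): return tabpt(q,f,88.5,-18.4)
E
python3 - <<'E'
from h import *
print("now tgt back80",tcp(1.24,.484,80).round(1),"grasp",tcp(1.24,.484).round(1))
s=env.state();print(s["eef_pos"])
for q,f in [(1.24,28),(1.4,26),(1.55,24),(1.7,20),(1.8,15),(1.85,10),(1.9,5),(1.9,0),(1.9,-5),(1.9,-10),(1.9,-12),(1.7,-12),(1.5,-11),(1.3,-10),(1.2,-9),(1.1,-8)]:
    F=np.radians(f);print(q,f,"tcp",tcp(q,F).round(1),"tip",tip(q,F).round(1)[[0,2]],"shank",tabpt(q,F,95,-10).round(1)[[0,2]])
E
```

```text
now tgt back80 [562.8 -74.5 228.2] grasp [525.6 -72.7 157.4]
[517.1507214  -57.96616466 251.23870831]
1.24 28 tcp [525.9 -72.8 157.7] tip [ 30.5 122.2] shank [ 32.2 132.6]
1.4 26 tcp [520.7 -72.5 156.7] tip [ 34.4 120.7] shank [ 36.6 131.1]
1.55 24 tcp [515.6 -72.3 155.1] tip [ 38.3 118.6] shank [ 40.8 128.9]
1.7 20 tcp [508.6 -71.9 150.2] tip [ 42.7 112.9] shank [ 45.9 123. ]
1.8 15 tcp [502.3 -71.6 143.1] tip [ 45.7 105.1] shank [ 49.8 114.9]
1.85 10 tcp [497.8 -71.4 135.6] tip [46.9 97.2] shank [ 51.8 106.6]
1.9 5 tcp [493.9 -71.2 127.8] tip [47.4 89.2] shank [53.1 98.2]
1.9 0 tcp [491.8 -71.1 119.8] tip [46.1 81.4] shank [52.6 89.8]
1.9 -5 tcp [490.4 -71.1 111.7] tip [44.2 73.8] shank [51.4 81.6]
1.9 -10 tcp [489.8 -71.  103.6] tip [41.6 66.4] shank [49.4 73.5]
1.9 -12 tcp [489.7 -71.  100.3] tip [40.4 63.4] shank [48.5 70.3]
1.7 -12 tcp [494.1 -71.2 100.4] tip [36.  63.5] shank [44.1 70.4]
1.5 -11 tcp [498.4 -71.4 101.2] tip [32.3 64.2] shank [40.2 71.2]
1.3 -10 tcp [502.5 -71.6 101.2] tip [28.8 64. ] shank [36.6 71.2]
1.2 -9 tcp [504.5 -71.7 101.8] tip [27.5 64.4] shank [35.2 71.7]
1.1 -8 tcp [506.4 -71.8 102.1] tip [26.2 64.6] shank [33.8 72. ]
```

Request:
{"op": "jog_arm", "data": {
  "series": [
    {"dx": 0.011,"dy": -0.005,"dz": 0.0,"rx": 0.34,"ry": 7.0,"rz": 0.4,"gripper": 0.6},
    {"dx": 0.012,"dy": -0.005,"dz": 0.0,"rx": 0.34,"ry": 7.0,"rz": 0.0,"gripper": 0.6},
    {"dx": 0.012,"dy": -0.004,"dz": -0.008,"rx": 0.34,"ry": 7.0,"rz": 0.0,"gripper": 0.6},
    {"dx": 0.011,"dy": -0.002,"dz": -0.015,"rx": 0.34,"ry": 7.0,"rz": 0.0,"gripper": 0.6},
    {"dx": 0.0,"dy": 0.0,"dz": 0.0,"rx": 0.0,"ry": 0.0,"rz": 0.0,"gripper": 0.6},
    {"dx": 0.0,"dy": 0.0,"dz": 0.0,"rx": 0.0,"ry": 0.0,"rz": 0.0,"gripper": 0.6}
  ]
}}

```text
t: 2.5
eef_pos: [562.8, -71.8, 227.7]
tcp_rot: [-1.08, -0.002, 1.527]
ft_force: [0.2, -0.5, 0.5]
opening: 0.597
```

```bash
python3 - <<'E'
from h import *
s=env.state();im=env.read_camera("wrist");cv2.imwrite("pics/wrist2.png",im[:,:,::-1]);print(s["t"],s["eef_pos"],s["tcp_rot"],s["ft_force"])
R=Ro.from_euler('xyz',s["tcp_rot"]).as_matrix();print((MR.T@R).round(3))
print(tcp(1.24,.484).round(1)-s["eef_pos"])
W=cam("wrist",s);print(proj(W,m2w(tabpt(1.24,.484,92,39))),proj(W,m2w((7,-1.3,174))))
crop(im[:,:,::-1].copy(),180,160,370,420,2.3,"w2.png")
E
```

```text
2.5 [562.821057   -71.83593735 227.68177652] [-1.08002482 -0.0019003   1.52702968] [ 0.24533248 -0.48365021  0.45862874]
[[ 0.004  0.471  0.882]
 [-1.     0.     0.005]
 [ 0.002 -0.882  0.471]]
[-37.221057    -0.86406265 -70.28177652]
[[273.3371912  215.95465802]] [[274.85892065 215.9527734 ]]
```

View pics/w2.png

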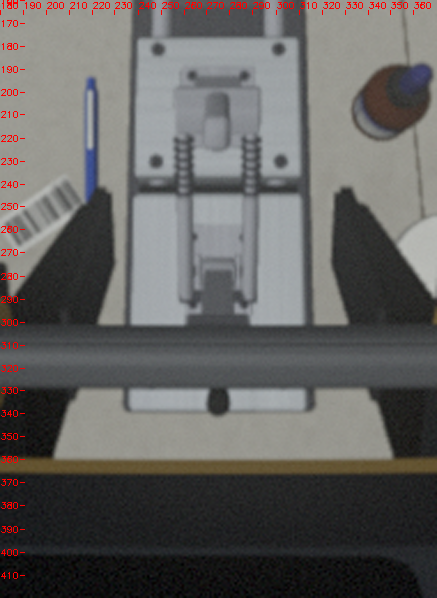

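Request:
{"op": "jog_arm", "data": {
  "series": [
    {"dx": -0.0105,"dy": -0.0005,"dz": -0.02,"rx": 0.0,"ry": 0.0,"rz": 0.0,"gripper": 0.6},
    {"dx": -0.0105,"dy": -0.0004,"dz": -0.02,"rx": 0.0,"ry": 0.0,"rz": 0.0,"gripper": 0.6},
    {"dx": -0.008,"dy": 0.0,"dz": -0.015,"rx": 0.0,"ry": 0.0,"rz": 0.0,"gripper": 0.6},
    {"dx": -0.0052,"dy": 0.0,"dz": -0.01,"rx": 0.0,"ry": 0.0,"rz": 0.0,"gripper": 0.6},
    {"dx": -0.0025,"dy": 0.0,"dz": -0.0045,"rx": 0.0,"ry": 0.0,"rz": 0.0,"gripper": 0.6},
    {"dx": 0.0,"dy": 0.0,"dz": 0.0,"rx": 0.0,"ry": 0.0,"rz": 0.0,"gripper": 0.6}
  ]
}}

```text
t: 3.15
eef_pos: [526.2, -73.6, 160.2]
tcp_rot: [-1.083, -0.001, 1.526]
ft_force: [0.4, 0.2, -0.1]
opening: 0.6
```

```bash
python3 - <<'E'
from h import *
s=env.state()
for n,b in [("scene",(285,110,385,210)),("side",(230,180,350,290)),("wrist",(180,160,370,340))]:
    im=env.read_camera(n);crop(im[:,:,::-1].copy(),*b,4,f"{n}3.png")
print(s["t"],s["eef_pos"],tcp(1.24,.484).round(1)-s["eef_pos"],s["ft_force"])
E
python3 -c "
import cv2,numpy as np
a=cv2.imread('pics/scene3.png');b=cv2.imread('pics/side3.png');h=max(a.shape[0],b.shape[0])
f=lambda i:cv2.copyMakeBorder(i,0,h-i.shape[0],0,0,0)
o=np.hstack([f(a),f(b)]);cv2.imwrite('pics/both3.png',cv2.resize(o,(790,int(790*h/o.shape[1]))))"
```

```text
3.15 [526.18153272 -73.60820984 160.20946771] [-0.58153272  0.90820984 -2.80946771] [ 0.38030734  0.20435805 -0.10831117]
```

View pics/both3.png

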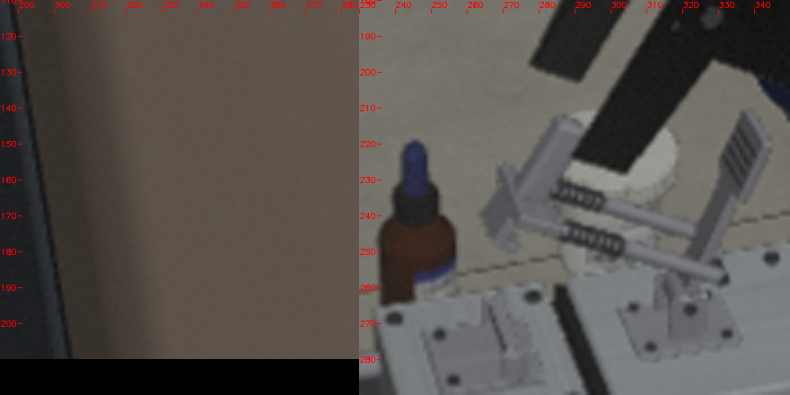

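View pics/wrist3.png

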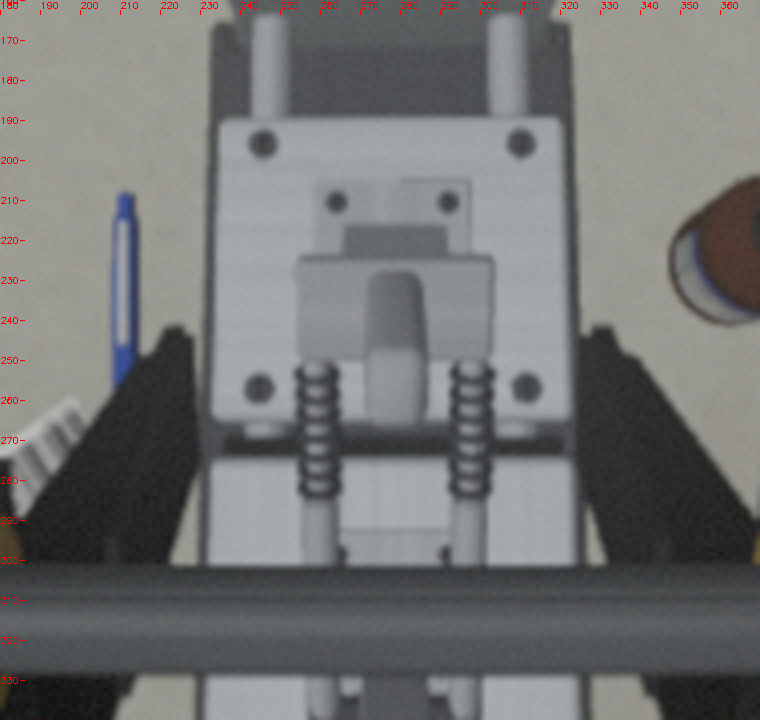

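```bash
python3 - <<'E'
from h import *
s=env.state();S=cam("side");W=cam("wrist",s)
R=Ro.from_euler('xyz',s["tcp_rot"]).as_matrix();p=s["eef_pos"]
for n,l in [("tip+",(30,11,0)),("tip-",(-30,11,0)),("grasp",(0,-8,0)),("tipmid",(0,11,0)),("tip+zp",(30,11,10)),("tip+zm",(30,11,-10))]:
    X=p+R@np.array(l,float);print(n,proj(S,X)[0].round(1),proj(W,X)[0].round(1),w2m(X).round(1))
for h in (39,28,3):
    X=m2w(tabpt(1.24,.484,92,h));print(h,proj(S,X)[0].round(1),proj(W,X)[0].round(1))
for h in (39,3):
  for a in (85,99):
    X=m2w(tabpt(1.24,.484,a,h));print(h,a,proj(S,X)[0].round(1),proj(W,X)[0].round(1))
E
```

```text
tip+ [274.9 217.6] [319.1 237.4] [ 19.8 -29.  150.5]
tip- [285.4 243.2] [233.7 237.4] [ 19.6  31.  150.4]
grasp [286.4 219.6] [276.4 248.5] [ 10.8   1.  167.2]
tipmid [280. 230.] [276.4 237.4] [ 19.7   1.  150.4]
tip+zp [269.  215.9] [319.7 223.9] [ 28.6 -29.  155.1]
tip+zm [280.7 219.4] [318.5 250.4] [ 11.  -29.1 145.8]
39 [289.  214.8] [277.9 253.9]
28 [285.3 220.9] [277.9 246.8]
3 [277.  234.5] [277.8 233.1]
39 85 [293.2 216.1] [277.9 264.1]
39 99 [284.7 213.5] [278.  243.4]
3 85 [281.1 235.7] [277.7 242. ]
3 99 [272.7 233.3] [277.8 224. ]
```

```bash
python3 - <<'E'
from h import *
im=env.read_camera("side");cv2.imwrite("pics/side4.png",im[:,:,::-1]);crop(im[:,:,::-1].copy(),240,90,430,280,4,"sd4.png")
E
```

```text
(no output)
```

View pics/sd4.png

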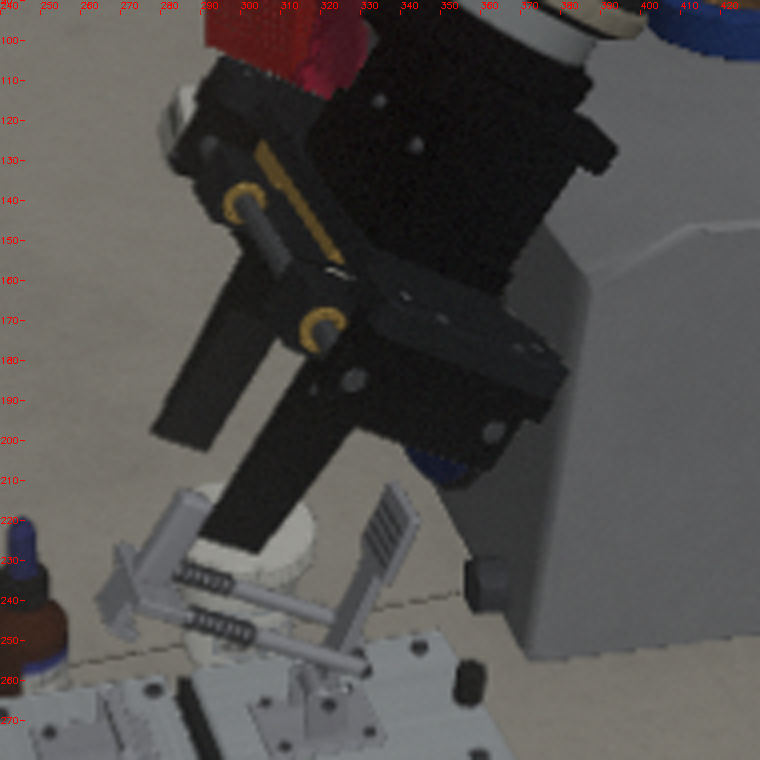

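```bash
python3 - <<'E'
from h import *
s=env.state();S=cam("side")
R=Ro.from_euler('xyz',s["tcp_rot"]).as_matrix();p=s["eef_pos"]
for uv,Y in [((290,224.5),35),((303.5,228),35),((277.5,198),-34),((291,202.5),-34)]:
    o,d=ray(S,uv);om=w2m(o);dm=MR.T@d;X=om+dm*(Y-om[1])/dm[1];print(X.round(1),"tool",(R.T@(m2w(X)-p)).round(1))
W=cam("wrist",s)
for uv in [(222,243),(228,243),(331,243),(324,243)]:
    o,d=ray(W,uv);o=R.T@(o-p);d=R.T@d
    print([ (o+d*(a-o[1])/d[1]).round(1) for a in (-20,-8,0,11)])
E
```

```text
[ 15.3  35.  184.6] tool [-34.  -21.4  12.3]
[ -3.6  35.  175.5] tool [-34.1 -22.3  -8.7]
[ 15.1 -34.  181. ] tool [ 35.  -18.4  10.2]
[ -5.3 -34.  170.1] tool [ 34.9 -18.3 -12.9]
[array([-32.6, -20. ,   8.9]), array([-34.9,  -8. ,   3.8]), array([-36.4,   0. ,   0.4]), array([-38.5,  11. ,  -4.3])]
[array([-29. , -20. ,   8.9]), array([-31. ,  -8. ,   3.8]), array([-32.4,   0. ,   0.4]), array([-34.2,  11. ,  -4.3])]
[array([ 32.8, -20. ,   8.8]), array([35. , -8. ,  3.8]), array([36.5,  0. ,  0.4]), array([38.6, 11. , -4.3])]
[array([ 28.6, -20. ,   8.9]), array([30.5, -8. ,  3.8]), array([31.9,  0. ,  0.4]), array([33.7, 11. , -4.3])]
```

The visible fingertips sit about 31 mm further back than the stated tool geometry. Both the wrist and side views agree on this: the tips are at tool y≈-20, just past the tab's top at side (290,214). I'll advance with the fingers open and check again.

Request:
{"op": "jog_arm", "data": {
  "series": [
    {"dx": -0.0035,"dy": 0.0002,"dz": -0.0068,"rx": 0.0,"ry": 0.0,"rz": 0.0,"gripper": 0.6},
    {"dx": -0.0035,"dy": 0.0002,"dz": -0.0068,"rx": 0.0,"ry": 0.0,"rz": 0.0,"gripper": 0.6},
    {"dx": -0.0035,"dy": 0.0002,"dz": -0.0068,"rx": 0.0,"ry": 0.0,"rz": 0.0,"gripper": 0.6},
    {"dx": -0.0035,"dy": 0.0002,"dz": -0.0068,"rx": 0.0,"ry": 0.0,"rz": 0.0,"gripper": 0.6},
    {"dx": 0.0,"dy": 0.0,"dz": 0.0,"rx": 0.0,"ry": 0.0,"rz": 0.0,"gripper": 0.6},
    {"dx": 0.0,"dy": 0.0,"dz": 0.0,"rx": 0.0,"ry": 0.0,"rz": 0.0,"gripper": 0.6}
  ]
}}

```text
t: 3.95
eef_pos: [512.3, -73.0, 132.1]
tcp_rot: [-1.081, -0.002, 1.526]
ft_force: [0.4, 0.1, 0.5]
opening: 0.599
```

```bash
python3 - <<'E'
from h import *
s=env.state();im=env.read_camera("side");crop(im[:,:,::-1].copy(),240,150,370,280,5,"sd5.png")
im=env.read_camera("wrist");crop(im[:,:,::-1].copy(),180,160,370,340,4,"w5.png")
print(s["t"],s["eef_pos"],w2m(s["eef_pos"]),s["ft_force"])
E
```

```text
3.95 [512.32146235 -72.97282726 132.0761348 ] [ 29.07034318   0.86856817 132.0761348 ] [0.42326211 0.12817552 0.45258781]
```

View pics/sd5.png

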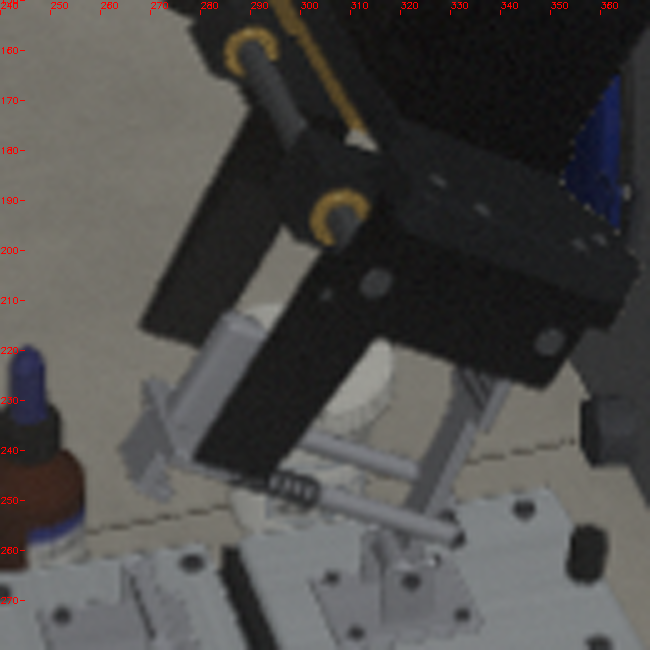

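View pics/w5.png

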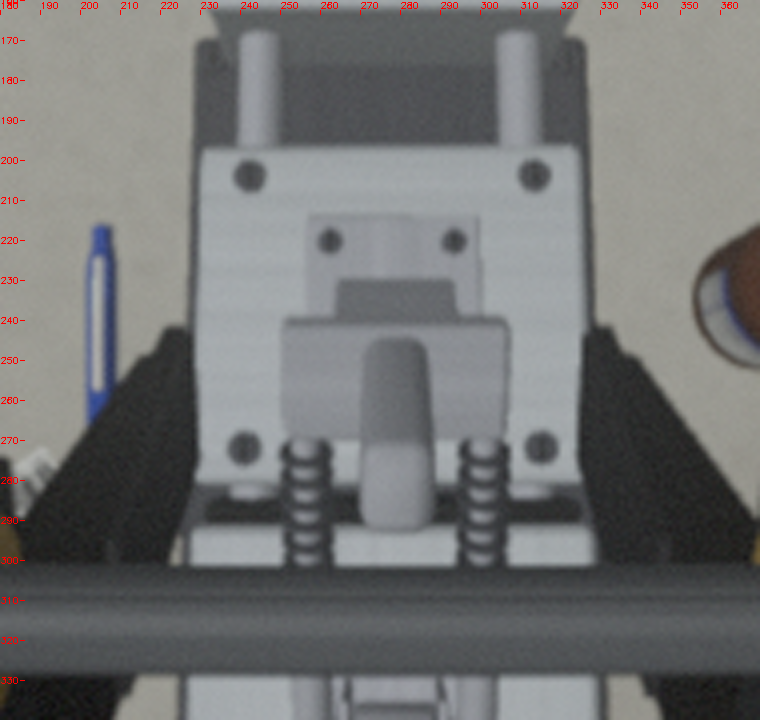

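Request:
{"op": "jog_arm", "data": {
  "series": [
    {"dx": 0.0,"dy": 0.0015,"dz": 0.0,"rx": 0.0,"ry": 0.0,"rz": 0.0,"gripper": 0.3},
    {"dx": 0.0,"dy": 0.0,"dz": 0.0,"rx": 0.0,"ry": 0.0,"rz": 0.0,"gripper": 0.2},
    {"dx": 0.0,"dy": 0.0,"dz": 0.0,"rx": 0.0,"ry": 0.0,"rz": 0.0,"gripper": 0.2},
    {"dx": 0.0,"dy": 0.0,"dz": 0.0,"rx": 0.0,"ry": 0.0,"rz": 0.0,"gripper": 0.2}
  ]
}}

```text
t: 4.45
eef_pos: [512.4, -71.4, 132.2]
tcp_rot: [-1.082, -0.002, 1.526]
ft_force: [-0.3, -0.6, 0.6]
opening: 0.321
```

Request:
{"op": "jog_arm", "data": {
  "series": [
    {"dx": 0.0,"dy": 0.0,"dz": 0.0,"rx": 0.0,"ry": 0.0,"rz": 0.0,"gripper": 0.05},
    {"dx": 0.0,"dy": 0.0,"dz": 0.0,"rx": 0.0,"ry": 0.0,"rz": 0.0,"gripper": 0.0},
    {"dx": 0.0,"dy": 0.0,"dz": 0.0,"rx": 0.0,"ry": 0.0,"rz": 0.0,"gripper": 0.0},
    {"dx": 0.0,"dy": 0.0,"dz": 0.0,"rx": 0.0,"ry": 0.0,"rz": 0.0,"gripper": 0.0}
  ]
}}

```text
t: 4.85
eef_pos: [512.3, -71.6, 132.2]
tcp_rot: [-1.082, -0.001, 1.526]
ft_force: [-0.1, -0.8, -0.1]
opening: 0.106
```

```bash
python3 - <<'E'
from h import *
s=env.state();im=env.read_camera("side");crop(im[:,:,::-1].copy(),240,150,370,280,5,"sd6.png")
im=env.read_camera("wrist");crop(im[:,:,::-1].copy(),180,160,370,340,4,"w6.png")
print(s["t"],s["eef_pos"],w2m(s["eef_pos"]),s["ft_force"],s["moment"],s["opening"])
E
```

```text
4.85 [512.31362701 -71.55500871 132.16354368] [ 29.14619377  -0.54724167 132.16354368] [-0.06071677 -0.76076233 -0.11694481] [-0.16474379 -0.24306383  0.07179009] 0.1056603703852917
```

View pics/w6.png

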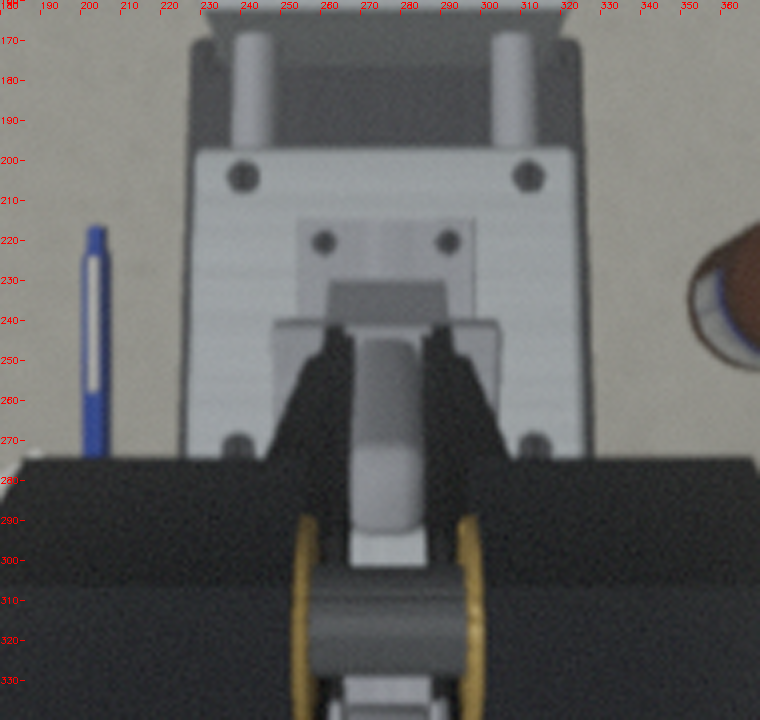

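View pics/sd6.png

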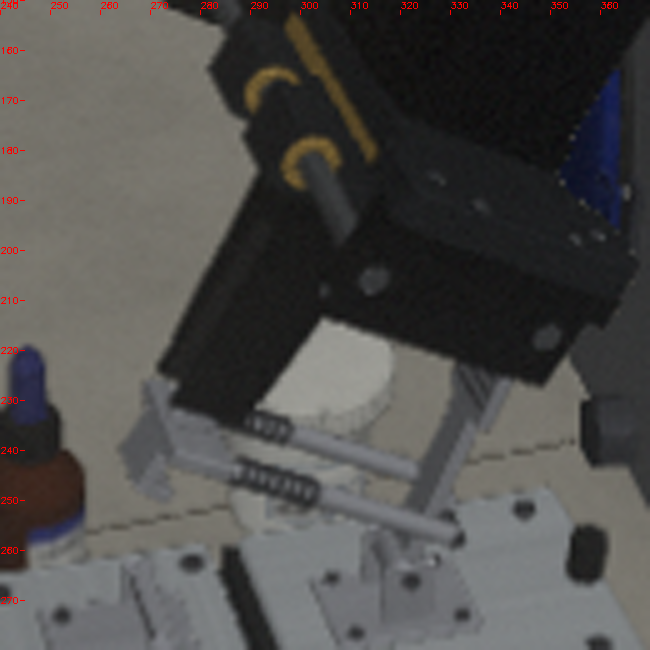

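```bash
cat >> h.py <<'E'
HT=None
def plan(wps,h,a=92.0):
    """wps list of (q,phi deg): print world tcp + increments"""
    prev=None
    for q,f in wps:
        F=np.radians(f);X=m2w(tabpt(q,F,a,h));t=tip(q,F)
        print(q,f,"tcp",X.round(1),"d",None if prev is None else (X-prev[0]).round(1),"ry",None if prev is None else round(f-prev[1],1),"tip",t.round(1)[[0,2]],"heel",tabpt(q,F,95,-10).round(1)[[0,2]])
        prev=(X,f)
E
python3 - <<'E'
from h import *
s=env.state();S=cam("side");p=s["eef_pos"];R=Ro.from_euler('xyz',s["tcp_rot"]).as_matrix()
for uv in [(304,212),(345,226)]:
    o,d=ray(S,uv);o=R.T@(o-p);d=R.T@d
    for x in (-90,-60): print(uv,(o+d*(x-o[0])/d[0]).round(1))
print(np.degrees(s["tcp_rot"]), w2m(p))
plan([(1.24,27.7),(1.4,27),(1.55,26),(1.7,23),(1.8,18),(1.85,13),(1.9,8),(1.9,3),(1.9,-2),(1.9,-6),(1.9,-10),(1.9,-12)],-8.6)
E
```

```text
(304, 212) [ -90.  -104.6   40. ]
(304, 212) [-60.  -89.2  20.5]
(345, 226) [ -90.  -103.6  -21.5]
(345, 226) [-60.  -88.2 -45.2]
[-6.19652694e+01 -8.19717814e-02  8.74301263e+01] [ 29.16004707  -0.57552447 132.13948184]
1.24 27.7 tcp [512.3 -72.1 132. ] d None ry None tip [ 30.6 121.7] heel [ 32.4 132.2]
1.4 27 tcp [508.7 -71.9 132.5] d [-3.6  0.2  0.5] ry -0.7 tip [ 34.  122.2] heel [ 36.  132.6]
1.55 26 tcp [505.  -71.8 132. ] d [-3.7  0.2 -0.5] ry -1 tip [ 37.6 121.7] heel [ 39.7 132.1]
1.7 23 tcp [500.2 -71.5 128. ] d [-4.8  0.2 -4.1] ry -3 tip [ 41.9 117.6] heel [ 44.6 127.8]
1.8 18 tcp [495.9 -71.3 120.2] d [-4.3  0.2 -7.7] ry -5 tip [ 45.3 109.8] heel [ 48.9 119.8]
1.85 13 tcp [493.4 -71.2 112.3] d [-2.5  0.1 -8. ] ry -5 tip [ 46.9 101.9] heel [ 51.3 111.6]
1.9 8 tcp [491.5 -71.1 104.1] d [-1.8  0.1 -8.1] ry -5 tip [47.8 93.9] heel [ 53.1 103.2]
1.9 3 tcp [491.5 -71.1  96.1] d [-0.   0.  -8.1] ry -5 tip [47.  86.1] heel [53.  94.8]
1.9 -2 tcp [492.2 -71.1  88. ] d [ 0.7 -0.  -8. ] ry -5 tip [45.4 78.4] heel [52.2 86.5]
1.9 -6 tcp [493.2 -71.2  81.7] d [ 1.  -0.1 -6.4] ry -4 tip [43.7 72.3] heel [51.1 80. ]
1.9 -10 tcp [494.7 -71.3  75.4] d [ 1.5 -0.1 -6.3] ry -4 tip [41.6 66.4] heel [49.4 73.5]
1.9 -12 tcp [495.6 -71.3  72.3] d [ 0.9 -0.  -3.1] ry -2 tip [40.4 63.4] heel [48.5 70.3]
```

Request:
{"op": "jog_arm", "data": {
  "series": [
    {"dx": -0.0018,"dy": 0.0001,"dz": 0.0003,"rx": -0.02,"ry": -0.35,"rz": 0.0,"gripper": 0.0},
    {"dx": -0.0018,"dy": 0.0001,"dz": 0.0002,"rx": -0.02,"ry": -0.35,"rz": 0.0,"gripper": 0.0},
    {"dx": -0.0018,"dy": 0.0001,"dz": -0.0002,"rx": -0.02,"ry": -0.5,"rz": 0.0,"gripper": 0.0},
    {"dx": -0.0019,"dy": 0.0001,"dz": -0.0003,"rx": -0.02,"ry": -0.5,"rz": 0.0,"gripper": 0.0},
    {"dx": 0.0,"dy": 0.0,"dz": 0.0,"rx": 0.0,"ry": 0.0,"rz": 0.0,"gripper": 0.0}
  ]
}}

```text
t: 5.45
eef_pos: [504.7, -71.1, 132.3]
tcp_rot: [-1.112, -0.001, 1.526]
ft_force: [3.5, -2.0, -4.0]
opening: 0.103
```

```bash
python3 - <<'E'
from h import *
s=env.state();print(w2m(s["eef_pos"]),np.degrees(s["tcp_rot"]),MR.T@s["ft_force"],s["moment"])
im=env.read_camera("side");crop(im[:,:,::-1].copy(),240,150,370,280,5,"sd7.png")
E
```

```text
[ 36.73816902  -0.67380059 132.27248712] [-6.37077959e+01 -7.98619079e-02  8.74338885e+01] [-3.57986887  1.7976046  -3.96338009] [-0.36069895 -0.9204884   0.13984547]
```

View pics/sd7.png

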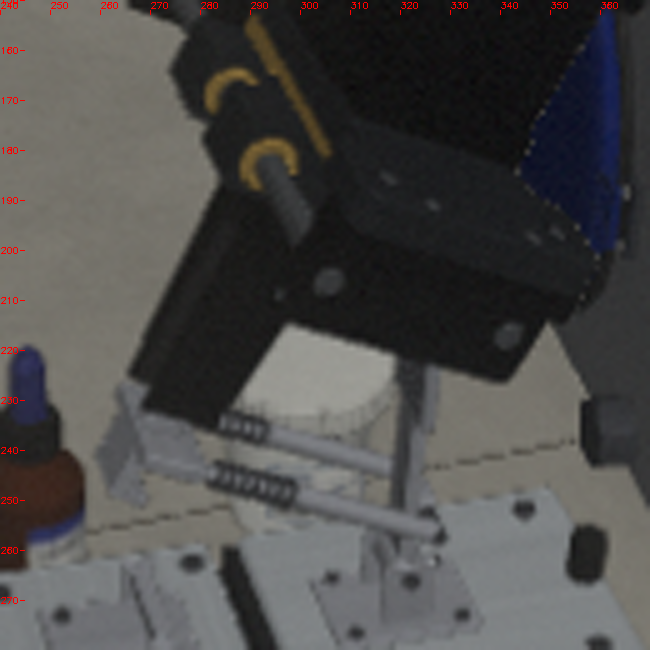

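Request:
{"op": "jog_arm", "data": {
  "series": [
    {"dx": -0.0026,"dy": 0.0001,"dz": -0.0013,"rx": -0.07,"ry": -1.5,"rz": 0.0,"gripper": 0.0},
    {"dx": -0.0022,"dy": 0.0001,"dz": -0.0028,"rx": -0.07,"ry": -1.5,"rz": 0.0,"gripper": 0.0},
    {"dx": -0.0022,"dy": 0.0001,"dz": -0.0037,"rx": -0.12,"ry": -2.5,"rz": 0.0,"gripper": 0.0},
    {"dx": -0.0021,"dy": 0.0001,"dz": -0.004,"rx": -0.12,"ry": -2.5,"rz": 0.0,"gripper": 0.0},
    {"dx": -0.0013,"dy": 0.0001,"dz": -0.004,"rx": -0.12,"ry": -2.5,"rz": 0.0,"gripper": 0.0},
    {"dx": -0.0012,"dy": 0.0,"dz": -0.004,"rx": -0.12,"ry": -2.5,"rz": 0.0,"gripper": 0.0},
    {"dx": 0.0,"dy": 0.0,"dz": 0.0,"rx": 0.0,"ry": 0.0,"rz": 0.0,"gripper": 0.0}
  ]
}}

```text
t: 6.2
eef_pos: [492.6, -70.5, 112.4]
tcp_rot: [-1.338, -0.001, 1.526]
ft_force: [2.3, -2.4, -4.4]
opening: 0.1
```

```bash
cat >> h.py <<'E'
def est(h,a=92.0):
    s=env.state();m=w2m(s["eef_pos"]);R=MR.T@Ro.from_euler('xyz',s["tcp_rot"]).as_matrix()
    f=np.arctan2(R[0,1],-R[2,1])
    r=least_squares(lambda p:(tabpt(p[0],p[1],a,h)-m)[[0,2]],[1.7,f])
    print("t",s["t"],"tcp m",m.round(2),"tilt",np.degrees(f).round(2),"chain q,phi",r.x[0].round(3),np.degrees(r.x[1]).round(2),"F m",(MR.T@s["ft_force"]).round(1),"M",(MR.T@s["moment"]).round(2))
    # tip by tool tilt (rigid)
    c=np.array([np.cos(f),np.sin(f)]);u=np.array([-np.sin(f),np.cos(f)])
    P=m[[0,2]]+c*(88.5-a)+u*(-18.4-h);print("tip rigid",P.round(1),"tip chain",tip(*r.x)[[0,2]].round(1))
E
python3 -c "
from h import *
est(-8.6)"
```

```text
t 6.2 tcp m [ 48.85  -0.63 112.45] tilt 13.32 chain q,phi 1.886 13.16 F m [-2.4  2.3 -4.4] M [0.41 0.47 0.05]
tip rigid [ 47.7 102.1] tip chain [ 47.7 102.1]
```

Request:
{"op": "jog_arm", "data": {
  "series": [
    {"dx": -0.0006,"dy": 0.0,"dz": -0.0041,"rx": -0.12,"ry": -2.5,"rz": 0.0,"gripper": 0.0},
    {"dx": -0.0005,"dy": 0.0,"dz": -0.0041,"rx": -0.12,"ry": -2.5,"rz": 0.0,"gripper": 0.0},
    {"dx": 0.0,"dy": 0.0,"dz": -0.0041,"rx": -0.12,"ry": -2.5,"rz": 0.0,"gripper": 0.0},
    {"dx": 0.0,"dy": 0.0,"dz": -0.004,"rx": -0.12,"ry": -2.5,"rz": 0.0,"gripper": 0.0},
    {"dx": 0.0003,"dy": 0.0,"dz": -0.004,"rx": -0.12,"ry": -2.5,"rz": 0.0,"gripper": 0.0},
    {"dx": 0.0004,"dy": 0.0,"dz": -0.004,"rx": -0.12,"ry": -2.5,"rz": 0.0,"gripper": 0.0},
    {"dx": 0.0,"dy": 0.0,"dz": 0.0,"rx": 0.0,"ry": 0.0,"rz": 0.0,"gripper": 0.0}
  ]
}}

```text
t: 6.9
eef_pos: [492.4, -70.5, 88.1]
tcp_rot: [-1.599, -0.0, 1.526]
ft_force: [0.1, -1.4, -0.8]
opening: 0.103
```

```bash
python3 -c "
from h import *
est(-8.6)
im=env.read_camera('side');crop(im[:,:,::-1].copy(),220,170,360,310,5,'sd8.png')
im=env.read_camera('scene');crop(im[:,:,::-1].copy(),290,150,400,270,5,'sc8.png')
im=env.read_camera('wrist');crop(im[:,:,::-1].copy(),180,160,370,340,4,'w8.png')
"
```

```text
t 6.9 tcp m [49.06 -0.64 88.06] tilt -1.63 chain q,phi 1.891 -2.0 F m [-0.1  1.4 -0.8] M [ 0.36 -0.12 -0.11]
tip rigid [45.3 78.4] tip chain [45.2 78.4]
```

View pics/sd8.png

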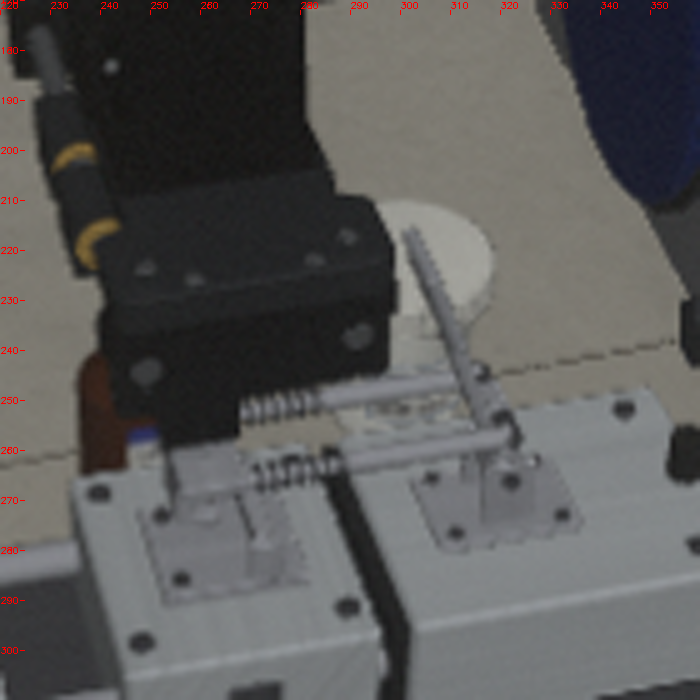

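View pics/w8.png

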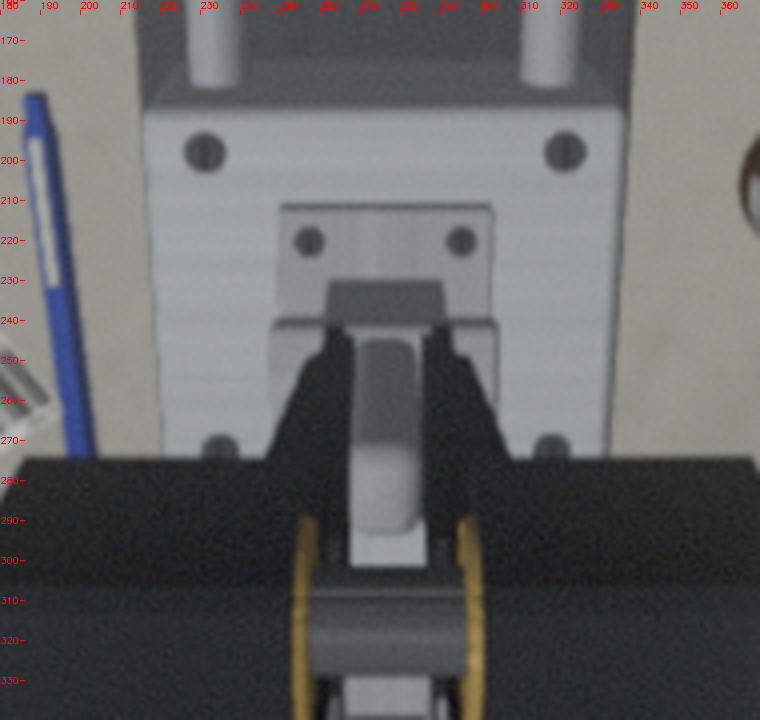

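View pics/sc8.png

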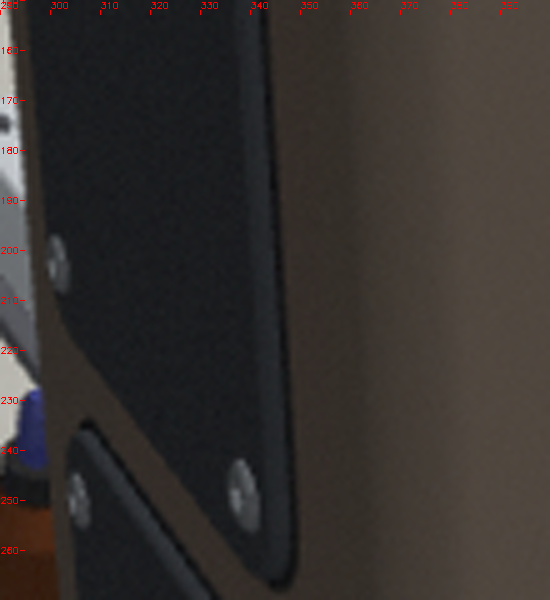

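Request:
{"op": "jog_arm", "data": {
  "series": [
    {"dx": 0.0002,"dy": 0.0,"dz": -0.0016,"rx": -0.05,"ry": -1.0,"rz": 0.0,"gripper": 0.0},
    {"dx": 0.0002,"dy": 0.0,"dz": -0.0016,"rx": -0.05,"ry": -1.0,"rz": 0.0,"gripper": 0.0},
    {"dx": 0.0,"dy": 0.0,"dz": 0.0,"rx": 0.0,"ry": 0.0,"rz": 0.0,"gripper": 0.0}
  ]
}}

```text
t: 7.35
eef_pos: [493.5, -70.5, 84.7]
tcp_rot: [-1.637, 0.0, 1.526]
ft_force: [-0.5, -2.6, 0.2]
opening: 0.108
```

Request:
{"op": "jog_arm", "data": {
  "series": [
    {"dx": 0.0003,"dy": 0.0,"dz": -0.0016,"rx": -0.05,"ry": -1.0,"rz": 0.0,"gripper": 0.0},
    {"dx": 0.0003,"dy": 0.0,"dz": -0.0016,"rx": -0.05,"ry": -1.0,"rz": 0.0,"gripper": 0.0},
    {"dx": 0.0,"dy": 0.0,"dz": 0.0,"rx": 0.0,"ry": 0.0,"rz": 0.0,"gripper": 0.0}
  ]
}}

```text
t: 7.65
eef_pos: [494.1, -70.6, 81.6]
tcp_rot: [-1.672, 0.001, 1.526]
ft_force: [0.6, -2.6, -1.0]
opening: 0.104
```

```bash
python3 -c "
from h import *
est(-8.6)
im=env.read_camera('side');crop(im[:,:,::-1].copy(),230,230,310,300,9,'sd9.png')
"
```

```text
t 7.65 tcp m [47.37 -0.63 81.57] tilt -5.79 chain q,phi 1.863 -6.12 F m [-0.7  2.5 -1. ] M [ 0.39 -0.06 -0.08]
tip rigid [42.9 72.2] tip chain [42.8 72.2]
```

View pics/sd9.png

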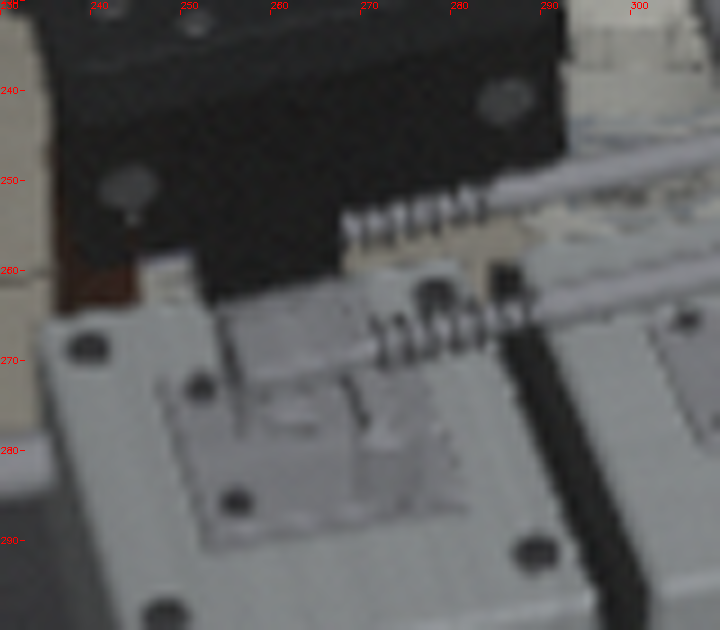

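Request:
{"op": "jog_arm", "data": {
  "series": [
    {"dx": 0.0,"dy": 0.0,"dz": -0.0016,"rx": -0.05,"ry": -1.0,"rz": 0.0,"gripper": 0.0},
    {"dx": 0.0,"dy": 0.0,"dz": -0.0016,"rx": -0.05,"ry": -1.0,"rz": 0.0,"gripper": 0.0},
    {"dx": 0.0,"dy": 0.0,"dz": 0.0,"rx": 0.0,"ry": 0.0,"rz": 0.0,"gripper": 0.0}
  ]
}}

```text
t: 8.0
eef_pos: [494.1, -70.6, 78.3]
tcp_rot: [-1.707, 0.001, 1.526]
ft_force: [1.5, -2.8, -1.5]
opening: 0.105
```

Request:
{"op": "jog_arm", "data": {
  "series": [
    {"dx": 0.0002,"dy": 0.0,"dz": -0.001,"rx": -0.03,"ry": -0.6,"rz": 0.0,"gripper": 0.0},
    {"dx": 0.0,"dy": 0.0,"dz": 0.0,"rx": 0.0,"ry": 0.0,"rz": 0.0,"gripper": 0.0}
  ]
}}

```text
t: 8.2
eef_pos: [494.2, -70.6, 77.4]
tcp_rot: [-1.716, 0.001, 1.526]
ft_force: [0.4, -1.8, -1.4]
opening: 0.102
```

Request:
{"op": "jog_arm", "data": {
  "series": [
    {"dx": 0.0002,"dy": 0.0,"dz": -0.001,"rx": -0.03,"ry": -0.6,"rz": 0.0,"gripper": 0.0},
    {"dx": 0.0,"dy": 0.0,"dz": 0.0,"rx": 0.0,"ry": 0.0,"rz": 0.0,"gripper": 0.0}
  ]
}}

```text
t: 8.4
eef_pos: [494.4, -70.6, 76.4]
tcp_rot: [-1.727, 0.001, 1.526]
ft_force: [-0.8, -1.8, -0.9]
opening: 0.104
```

```bash
python3 -c "
from h import *
est(-8.6)"
```

```text
t 8.4 tcp m [47.09 -0.69 76.41] tilt -8.95 chain q,phi 1.904 -9.35 F m [ 0.7  1.8 -0.9] M [ 0.4  -0.   -0.14]
tip rigid [42.1 67.3] tip chain [42.  67.3]
```

Request:
{"op": "jog_arm", "data": {
  "series": [
    {"dx": 0.0002,"dy": 0.0,"dz": -0.001,"rx": -0.03,"ry": -0.6,"rz": 0.0,"gripper": 0.0},
    {"dx": 0.0,"dy": 0.0,"dz": 0.0,"rx": 0.0,"ry": 0.0,"rz": 0.0,"gripper": 0.0}
  ]
}}

```text
t: 8.6
eef_pos: [494.6, -70.5, 75.4]
tcp_rot: [-1.738, 0.001, 1.526]
ft_force: [0.5, -2.7, 0.4]
opening: 0.106
```

Request:
{"op": "jog_arm", "data": {
  "series": [
    {"dx": 0.0002,"dy": 0.0,"dz": -0.001,"rx": -0.03,"ry": -0.6,"rz": 0.0,"gripper": 0.0},
    {"dx": 0.0,"dy": 0.0,"dz": 0.0,"rx": 0.0,"ry": 0.0,"rz": 0.0,"gripper": 0.0}
  ]
}}

```text
t: 8.8
eef_pos: [494.9, -70.6, 74.4]
tcp_rot: [-1.748, 0.001, 1.526]
ft_force: [0.4, -2.6, -0.9]
opening: 0.105
```

Request:
{"op": "jog_arm", "data": {
  "series": [
    {"dx": 0.0002,"dy": 0.0,"dz": -0.0007,"rx": -0.02,"ry": -0.45,"rz": 0.0,"gripper": 0.0},
    {"dx": 0.0,"dy": 0.0,"dz": 0.0,"rx": 0.0,"ry": 0.0,"rz": 0.0,"gripper": 0.0}
  ]
}}

```text
t: 9.0
eef_pos: [495.0, -70.5, 73.7]
tcp_rot: [-1.756, 0.001, 1.526]
ft_force: [0.5, -2.5, -0.3]
opening: 0.103
```

Request:
{"op": "jog_arm", "data": {
  "series": [
    {"dx": 0.0002,"dy": 0.0,"dz": -0.0007,"rx": -0.02,"ry": -0.45,"rz": 0.0,"gripper": 0.0},
    {"dx": 0.0,"dy": 0.0,"dz": 0.0,"rx": 0.0,"ry": 0.0,"rz": 0.0,"gripper": 0.0}
  ]
}}

```text
t: 9.2
eef_pos: [495.2, -70.6, 73.0]
tcp_rot: [-1.764, 0.001, 1.526]
ft_force: [-0.3, -2.9, 0.4]
opening: 0.099
```

Request:
{"op": "jog_arm", "data": {
  "series": [
    {"dx": 0.0002,"dy": 0.0,"dz": -0.0007,"rx": -0.02,"ry": -0.45,"rz": 0.0,"gripper": 0.0},
    {"dx": 0.0,"dy": 0.0,"dz": 0.0,"rx": 0.0,"ry": 0.0,"rz": 0.0,"gripper": 0.0}
  ]
}}

```text
t: 9.4
eef_pos: [495.5, -70.6, 72.3]
tcp_rot: [-1.771, 0.001, 1.526]
ft_force: [-1.5, -2.3, 1.5]
opening: 0.104
```

```bash
python3 -c "
from h import *
est(-8.6)
im=env.read_camera('side');crop(im[:,:,::-1].copy(),230,230,310,300,9,'sd10.png')
"
```

```text
t 9.4 tcp m [46.03 -0.7  72.31] tilt -11.5 chain q,phi 1.909 -11.98 F m [1.4 2.3 1.5] M [ 0.42 -0.14 -0.18]
tip rigid [40.7 63.4] tip chain [40.6 63.4]
```

View pics/sd10.png

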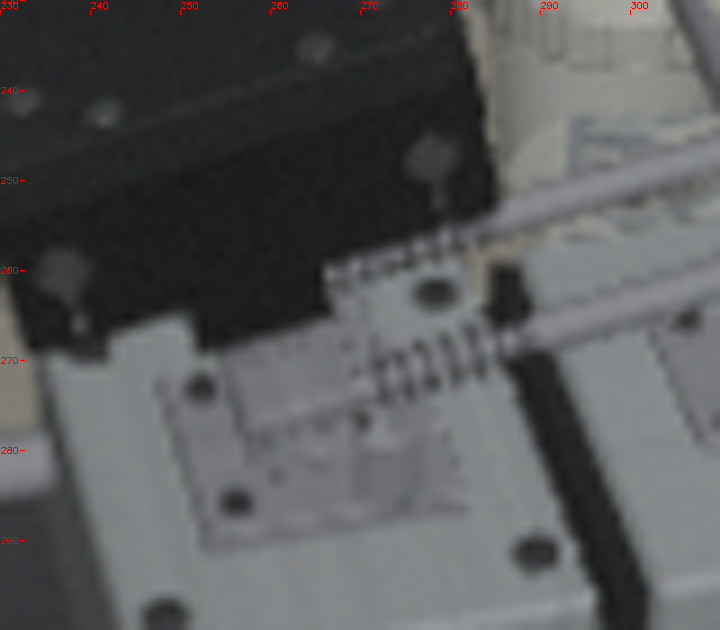

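Request:
{"op": "jog_arm", "data": {
  "series": [
    {"dx": 0.0002,"dy": 0.0,"dz": -0.0006,"rx": -0.02,"ry": -0.4,"rz": 0.0,"gripper": 0.0},
    {"dx": 0.0,"dy": 0.0,"dz": 0.0,"rx": 0.0,"ry": 0.0,"rz": 0.0,"gripper": 0.0}
  ]
}}

```text
t: 9.65
eef_pos: [495.6, -70.5, 71.7]
tcp_rot: [-1.778, 0.001, 1.526]
ft_force: [-0.8, -2.5, 0.5]
opening: 0.103
```

Request:
{"op": "jog_arm", "data": {
  "series": [
    {"dx": 0.0001,"dy": 0.0,"dz": -0.0006,"rx": -0.02,"ry": -0.4,"rz": 0.0,"gripper": 0.0},
    {"dx": 0.0,"dy": 0.0,"dz": 0.0,"rx": 0.0,"ry": 0.0,"rz": 0.0,"gripper": 0.0}
  ]
}}

```text
t: 9.85
eef_pos: [495.8, -70.6, 71.3]
tcp_rot: [-1.786, 0.001, 1.526]
ft_force: [-1.6, -2.1, 4.2]
opening: 0.099
```

```bash
python3 -c "
from h import *
est(-8.6)"
```

```text
t 9.85 tcp m [45.71 -0.74 71.31] tilt -12.31 chain q,phi 1.909 -12.63 F m [1.5 2.2 4.2] M [ 0.41 -0.34 -0.22]
tip rigid [40.2 62.5] tip chain [40.2 62.5]
```

```bash
python3 - <<'E'
from h import *
z0=tabpt(1.909,np.radians(-12.63),100,-20.6)[2]+.3
w=[(1.909,-12.63)]
for q in (1.8,1.7,1.6,1.5,1.4,1.3,1.2,1.1):
    f=brentq(lambda f:tabpt(q,f,100,-20.6)[2]-z0,-.5,.2);w.append((q,round(np.degrees(f),2)))
print(z0);plan(w,-8.6)
E
```

```text
58.15249985297544
1.909 -12.63 tcp [495.7 -71.3  71.3] d None ry None tip [40.1 62.5] heel [48.3 69.3]
1.8 -12.55 tcp [498.1 -71.4  71.6] d [ 2.3 -0.1  0.3] ry 0.1 tip [37.8 62.8] heel [46.  69.6]
1.7 -12.51 tcp [500.3 -71.5  71.6] d [ 2.2 -0.1 -0. ] ry 0.0 tip [35.6 62.8] heel [43.8 69.6]
1.6 -12.34 tcp [502.4 -71.6  71.6] d [ 2.1 -0.1 -0. ] ry 0.2 tip [33.6 62.8] heel [41.7 69.6]
1.5 -12.03 tcp [504.4 -71.7  71.6] d [ 2.  -0.1 -0. ] ry 0.3 tip [31.6 62.7] heel [39.7 69.6]
1.4 -11.59 tcp [506.2 -71.8  71.5] d [ 1.9 -0.1 -0. ] ry 0.4 tip [29.8 62.6] heel [37.9 69.5]
1.3 -11.03 tcp [508.  -71.9  71.5] d [ 1.7 -0.1 -0.1] ry 0.6 tip [28.2 62.5] heel [36.2 69.5]
1.2 -10.36 tcp [509.6 -72.   71.4] d [ 1.6 -0.1 -0.1] ry 0.7 tip [26.7 62.4] heel [34.6 69.5]
1.1 -9.57 tcp [511.  -72.   71.3] d [ 1.4 -0.1 -0.1] ry 0.8 tip [25.4 62.2] heel [33.2 69.4]
```

Request:
{"op": "jog_arm", "data": {
  "series": [
    {"dx": 0.0012,"dy": 0.0,"dz": 0.0003,"rx": 0.0,"ry": 0.04,"rz": 0.0,"gripper": 0.0},
    {"dx": 0.0011,"dy": 0.0,"dz": 0.0,"rx": 0.0,"ry": 0.04,"rz": 0.0,"gripper": 0.0},
    {"dx": 0.0,"dy": 0.0,"dz": 0.0,"rx": 0.0,"ry": 0.0,"rz": 0.0,"gripper": 0.0}
  ]
}}

```text
t: 10.15
eef_pos: [497.5, -70.4, 71.4]
tcp_rot: [-1.783, 0.001, 1.526]
ft_force: [-4.5, -4.1, 5.2]
opening: 0.102
```

Request:
{"op": "jog_arm", "data": {
  "series": [
    {"dx": 0.0011,"dy": 0.0,"dz": 0.0,"rx": 0.0,"ry": 0.02,"rz": 0.0,"gripper": 0.0},
    {"dx": 0.0011,"dy": -0.0001,"dz": 0.0,"rx": 0.0,"ry": 0.02,"rz": 0.0,"gripper": 0.0},
    {"dx": 0.0,"dy": 0.0,"dz": 0.0,"rx": 0.0,"ry": 0.0,"rz": 0.0,"gripper": 0.0}
  ]
}}

```text
t: 10.45
eef_pos: [499.9, -70.6, 71.5]
tcp_rot: [-1.782, 0.001, 1.526]
ft_force: [-4.0, -4.0, 4.3]
opening: 0.103
```

```bash
python3 -c "
from h import *
est(-8.6)"
```

```text
t 10.45 tcp m [41.64 -0.91 71.47] tilt -12.12 chain q,phi 1.724 -12.62 F m [3.8 4.1 4.3] M [ 0.59 -0.51 -0.22]
tip rigid [36.2 62.6] tip chain [36.1 62.7]
```

Request:
{"op": "jog_arm", "data": {
  "series": [
    {"dx": 0.0011,"dy": -0.0003,"dz": 0.0003,"rx": 0.0,"ry": 0.08,"rz": 0.0,"gripper": 0.0},
    {"dx": 0.001,"dy": -0.0001,"dz": 0.0,"rx": 0.0,"ry": 0.1,"rz": 0.0,"gripper": 0.0},
    {"dx": 0.0,"dy": 0.0,"dz": 0.0,"rx": 0.0,"ry": 0.0,"rz": 0.0,"gripper": 0.0}
  ]
}}

```text
t: 10.75
eef_pos: [502.0, -70.9, 71.6]
tcp_rot: [-1.779, 0.001, 1.526]
ft_force: [-3.1, -2.0, 1.5]
opening: 0.105
```

Request:
{"op": "jog_arm", "data": {
  "series": [
    {"dx": 0.001,"dy": -0.0001,"dz": 0.0,"rx": 0.01,"ry": 0.15,"rz": 0.0,"gripper": 0.0},
    {"dx": 0.0,"dy": 0.0,"dz": 0.0,"rx": 0.0,"ry": 0.0,"rz": 0.0,"gripper": 0.0}
  ]
}}

```text
t: 10.95
eef_pos: [503.3, -71.0, 71.7]
tcp_rot: [-1.777, 0.001, 1.526]
ft_force: [-3.5, -1.7, 0.8]
opening: 0.103
```

```bash
python3 -c "
from h import *
est(-8.6)"
```

```text
t 10.95 tcp m [38.19 -0.63 71.66] tilt -11.79 chain q,phi 1.555 -12.16 F m [3.4 1.9 0.8] M [ 0.3  -0.5  -0.08]
tip rigid [32.8 62.8] tip chain [32.7 62.8]
```

Request:
{"op": "jog_arm", "data": {
  "series": [
    {"dx": 0.001,"dy": 0.0,"dz": 0.0,"rx": 0.01,"ry": 0.15,"rz": 0.0,"gripper": 0.0},
    {"dx": 0.001,"dy": -0.0001,"dz": 0.0,"rx": 0.01,"ry": 0.2,"rz": 0.0,"gripper": 0.0},
    {"dx": 0.0,"dy": 0.0,"dz": 0.0,"rx": 0.0,"ry": 0.0,"rz": 0.0,"gripper": 0.0}
  ]
}}

```text
t: 11.25
eef_pos: [505.5, -71.2, 71.7]
tcp_rot: [-1.771, 0.001, 1.526]
ft_force: [-2.0, -1.3, 0.4]
opening: 0.103
```

Request:
{"op": "jog_arm", "data": {
  "series": [
    {"dx": 0.001,"dy": 0.0,"dz": 0.0,"rx": 0.01,"ry": 0.25,"rz": 0.0,"gripper": 0.0},
    {"dx": 0.0,"dy": 0.0,"dz": 0.0,"rx": 0.0,"ry": 0.0,"rz": 0.0,"gripper": 0.0}
  ]
}}

```text
t: 11.45
eef_pos: [506.5, -71.2, 71.7]
tcp_rot: [-1.766, 0.001, 1.526]
ft_force: [-1.8, -1.1, -0.3]
opening: 0.105
```

```bash
python3 -c "
from h import *
est(-8.6)
im=env.read_camera('side');crop(im[:,:,::-1].copy(),230,230,310,300,9,'sd11.png')
"
```

```text
t 11.45 tcp m [34.99 -0.59 71.73] tilt -11.2 chain q,phi 1.384 -11.37 F m [ 1.8  1.2 -0.3] M [ 0.24 -0.51 -0.05]
tip rigid [29.7 62.8] tip chain [29.6 62.8]
```

View pics/sd11.png

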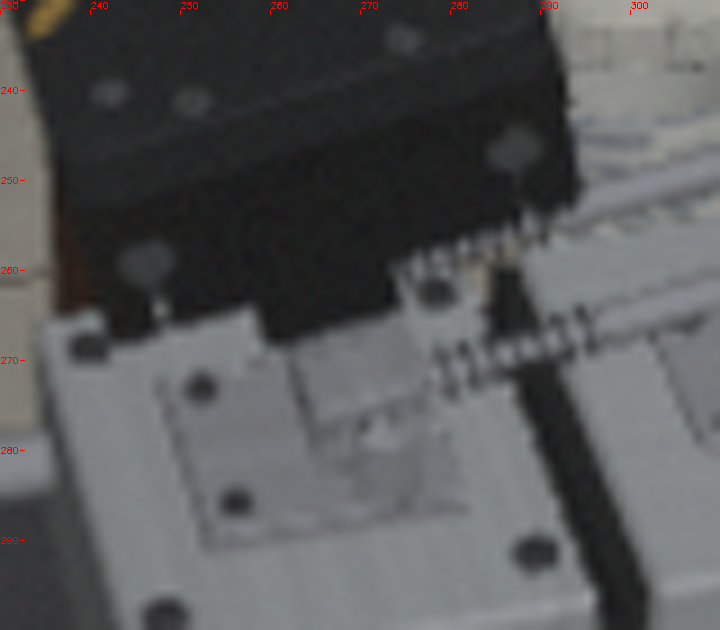

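Request:
{"op": "jog_arm", "data": {
  "series": [
    {"dx": 0.0009,"dy": 0.0,"dz": 0.0,"rx": 0.01,"ry": 0.3,"rz": 0.0,"gripper": 0.0},
    {"dx": 0.0,"dy": 0.0,"dz": 0.0,"rx": 0.0,"ry": 0.0,"rz": 0.0,"gripper": 0.0}
  ]
}}

```text
t: 11.7
eef_pos: [507.4, -71.3, 71.8]
tcp_rot: [-1.761, 0.001, 1.526]
ft_force: [-1.9, -1.5, -0.6]
opening: 0.107
```

Request:
{"op": "jog_arm", "data": {
  "series": [
    {"dx": 0.0009,"dy": 0.0,"dz": 0.0,"rx": 0.01,"ry": 0.3,"rz": 0.0,"gripper": 0.0},
    {"dx": 0.0,"dy": 0.0,"dz": 0.0,"rx": 0.0,"ry": 0.0,"rz": 0.0,"gripper": 0.0}
  ]
}}

```text
t: 11.9
eef_pos: [508.2, -71.3, 71.7]
tcp_rot: [-1.756, 0.001, 1.526]
ft_force: [-2.2, -1.9, -0.5]
opening: 0.108
```

Request:
{"op": "jog_arm", "data": {
  "series": [
    {"dx": 0.0008,"dy": 0.0,"dz": 0.0,"rx": 0.01,"ry": 0.35,"rz": 0.0,"gripper": 0.0},
    {"dx": 0.0,"dy": 0.0,"dz": 0.0,"rx": 0.0,"ry": 0.0,"rz": 0.0,"gripper": 0.0}
  ]
}}

```text
t: 12.1
eef_pos: [509.1, -71.3, 71.7]
tcp_rot: [-1.75, 0.001, 1.526]
ft_force: [-1.8, -2.4, -1.3]
opening: 0.101
```

```bash
python3 -c "
from h import *
est(-8.6)"
```

```text
t 12.1 tcp m [32.4  -0.68 71.75] tilt -10.25 chain q,phi 1.228 -10.34 F m [ 1.7  2.5 -1.3] M [ 0.29 -0.56 -0.09]
tip rigid [27.2 62.7] tip chain [27.2 62.7]
```

```bash
python3 -c "
from h import *
im=env.read_camera('side');crop(im[:,:,::-1].copy(),230,230,310,300,9,'sd12.png')
im=env.read_camera('wrist');crop(im[:,:,::-1].copy(),180,160,370,340,4,'w12.png')
"
```

```text
(no output)
```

View pics/sd12.png

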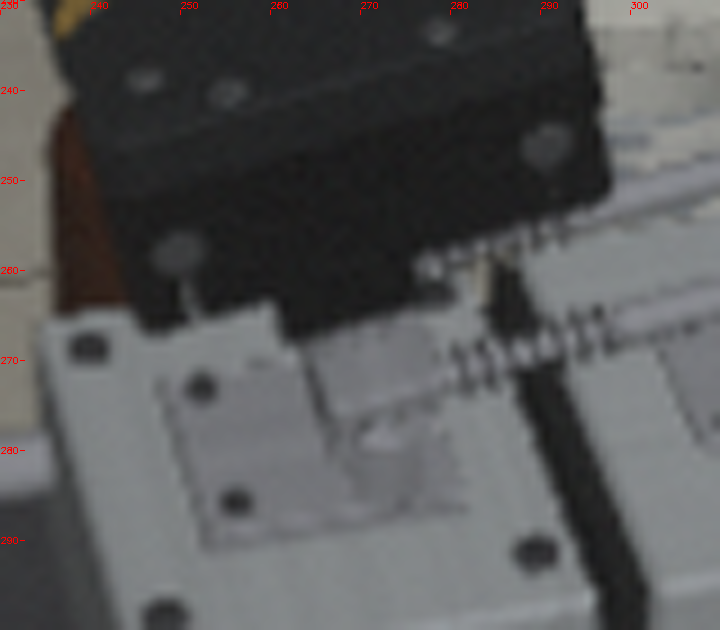

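View pics/w12.png

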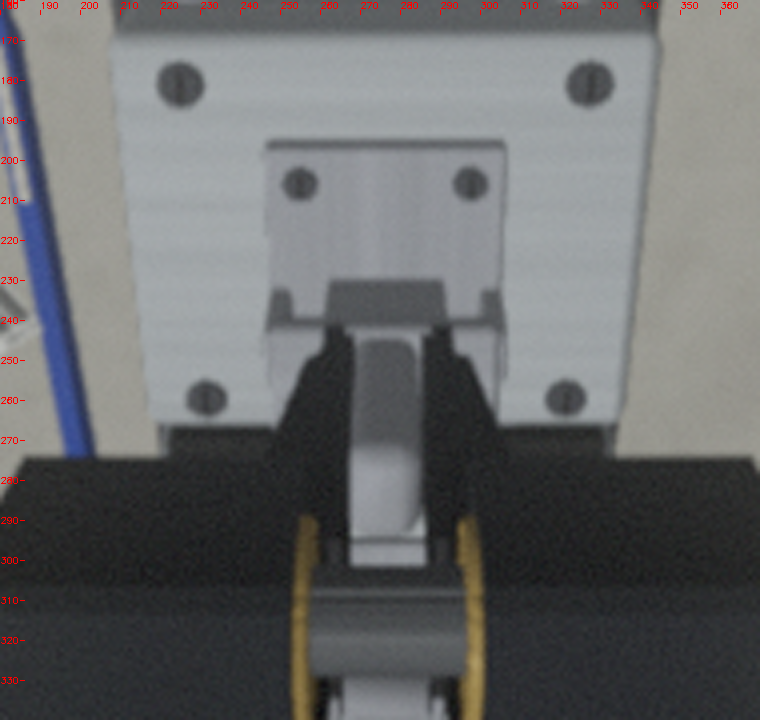

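```bash
python3 -c "
from h import *
s=env.state();W=cam('wrist',s)
for uv,z in [((247,195.5),60),((306,195.5),60),((250,233),74),((250,233),64),((300,233),74),((232,167),58),((261,230),64),((291,230),64),((220,266),58),((335,265),58)]: print(uv,z,w2m(onz(W,uv,z)).round(1))
"
```

```text
(247, 195.5) 60 [62.  18.8 60. ]
(306, 195.5) 60 [ 62.2 -20.   60. ]
(250, 233) 74 [41.8 16.5 74. ]
(250, 233) 64 [35.7 17.5 64. ]
(300, 233) 74 [ 41.9 -15.9  74. ]
(232, 167) 58 [81.  27.8 58. ]
(261, 230) 64 [38.1  9.9 64. ]
(291, 230) 64 [ 38.2 -10.5  64. ]
(220, 266) 58 [ 2.9 41.7 58. ]
(335, 265) 58 [  4.2 -44.6  58. ]
```

Request:
{"op": "jog_arm", "data": {
  "series": [
    {"dx": 0.0008,"dy": 0.0,"dz": -0.0001,"rx": 0.01,"ry": 0.35,"rz": 0.0,"gripper": 0.0},
    {"dx": 0.0,"dy": 0.0,"dz": 0.0,"rx": 0.0,"ry": 0.0,"rz": 0.0,"gripper": 0.0}
  ]
}}

```text
t: 12.4
eef_pos: [509.7, -71.2, 71.7]
tcp_rot: [-1.743, 0.001, 1.526]
ft_force: [-5.1, -1.7, 0.8]
opening: 0.105
```

Request:
{"op": "jog_arm", "data": {
  "series": [
    {"dx": 0.0007,"dy": -0.0001,"dz": -0.0001,"rx": 0.01,"ry": 0.4,"rz": 0.0,"gripper": 0.0},
    {"dx": 0.0,"dy": 0.0,"dz": 0.0,"rx": 0.0,"ry": 0.0,"rz": 0.0,"gripper": 0.0}
  ]
}}

```text
t: 12.6
eef_pos: [510.4, -71.3, 71.6]
tcp_rot: [-1.737, 0.002, 1.526]
ft_force: [-4.0, -2.1, 1.8]
opening: 0.104
```

Request:
{"op": "jog_arm", "data": {
  "series": [
    {"dx": 0.0007,"dy": -0.0001,"dz": -0.0001,"rx": 0.01,"ry": 0.4,"rz": 0.0,"gripper": 0.0},
    {"dx": 0.0,"dy": 0.0,"dz": 0.0,"rx": 0.0,"ry": 0.0,"rz": 0.0,"gripper": 0.0}
  ]
}}

```text
t: 12.8
eef_pos: [511.2, -71.4, 71.5]
tcp_rot: [-1.73, 0.002, 1.526]
ft_force: [-4.1, -1.5, 3.4]
opening: 0.104
```

```bash
python3 -c "
from h import *
est(-8.6)"
```

```text
t 12.8 tcp m [30.28 -0.66 71.53] tilt -9.11 chain q,phi 1.083 -9.28 F m [4.1 1.7 3.4] M [ 0.28 -0.54 -0.17]
tip rigid [25.3 62.4] tip chain [25.2 62.4]
```

Request:
{"op": "jog_arm", "data": {
  "series": [
    {"dx": 0.0,"dy": 0.0,"dz": 0.0,"rx": 0.0,"ry": 0.0,"rz": 0.0,"gripper": 0.2},
    {"dx": 0.0,"dy": 0.0,"dz": 0.0,"rx": 0.0,"ry": 0.0,"rz": 0.0,"gripper": 0.4},
    {"dx": 0.0,"dy": 0.0,"dz": 0.0,"rx": 0.0,"ry": 0.0,"rz": 0.0,"gripper": 0.4},
    {"dx": 0.0,"dy": 0.0,"dz": 0.0,"rx": 0.0,"ry": 0.0,"rz": 0.0,"gripper": 0.4},
    {"dx": 0.0,"dy": 0.0,"dz": 0.0,"rx": 0.0,"ry": 0.0,"rz": 0.0,"gripper": 0.4}
  ]
}}

```text
t: 13.3
eef_pos: [511.2, -71.4, 71.4]
tcp_rot: [-1.73, 0.002, 1.526]
ft_force: [-0.3, -0.6, 0.2]
opening: 0.393
```

```bash
python3 -c "
from h import *
est(-8.6);print(env.state()['opening'])
im=env.read_camera('wrist');crop(im[:,:,::-1].copy(),180,160,370,340,4,'w13.png')
"
```

```text
t 13.3 tcp m [30.24 -0.64 71.45] tilt -9.13 chain q,phi 1.082 -9.33 F m [0.2 0.6 0.2] M [-0.07 -0.09  0.02]
tip rigid [25.2 62.3] tip chain [25.2 62.3]
0.3929313085184889
```

View pics/w13.png

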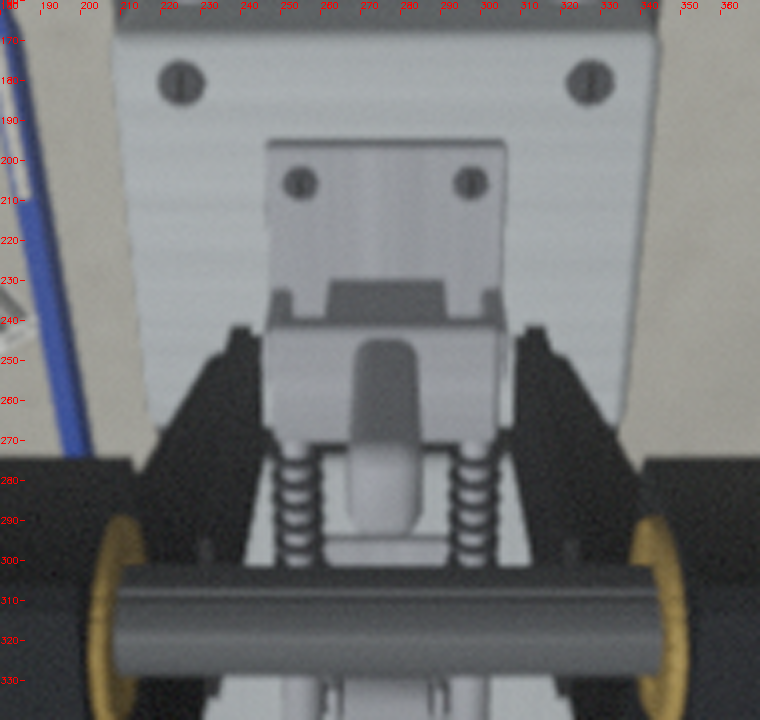

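Request:
{"op": "jog_arm", "data": {
  "series": [
    {"dx": -0.003,"dy": 0.0,"dz": 0.02,"rx": 0.0,"ry": 0.0,"rz": 0.0,"gripper": 0.4},
    {"dx": -0.0048,"dy": 0.0,"dz": 0.03,"rx": 0.0,"ry": 0.0,"rz": 0.0,"gripper": 0.4},
    {"dx": -0.0048,"dy": 0.0,"dz": 0.03,"rx": 0.0,"ry": 0.0,"rz": 0.0,"gripper": 0.4},
    {"dx": 0.0,"dy": 0.0,"dz": 0.03,"rx": 0.0,"ry": 0.0,"rz": 0.0,"gripper": 0.2},
    {"dx": 0.0,"dy": 0.0,"dz": 0.03,"rx": 0.0,"ry": 0.0,"rz": 0.0,"gripper": 0.0}
  ]
}}

```text
t: 13.85
eef_pos: [498.2, -71.4, 212.8]
tcp_rot: [-1.73, 0.002, 1.526]
ft_force: [0.2, -0.8, -0.4]
opening: 0.284
```

Request:
{"op": "jog_arm", "data": {
  "series": [
    {"dx": 0.01,"dy": 0.0,"dz": 0.0,"rx": -0.39,"ry": -8.2,"rz": 0.0,"gripper": 0.0},
    {"dx": 0.02,"dy": 0.0,"dz": 0.0,"rx": -0.39,"ry": -8.2,"rz": 0.0,"gripper": 0.0},
    {"dx": 0.02,"dy": 0.0,"dz": 0.0,"rx": -0.39,"ry": -8.2,"rz": 0.0,"gripper": 0.0},
    {"dx": 0.02,"dy": 0.0,"dz": 0.0,"rx": -0.39,"ry": -8.2,"rz": 0.0,"gripper": 0.0},
    {"dx": 0.02,"dy": 0.0,"dz": 0.0,"rx": -0.39,"ry": -8.2,"rz": 0.0,"gripper": 0.0},
    {"dx": 0.0,"dy": 0.0,"dz": 0.0,"rx": 0.0,"ry": 0.0,"rz": 0.0,"gripper": 0.0}
  ]
}}

```text
t: 14.45
eef_pos: [583.2, -53.0, 238.9]
tcp_rot: [-2.288, -0.004, 1.523]
ft_force: [-0.3, -0.2, 0.0]
opening: 0.002
```

```bash
python3 -c "
from h import *
s=env.state();print(s['t'],s['eef_pos'],w2m(s['eef_pos']),np.degrees(s['tcp_rot']),s['ft_force'],s['opening'],s['joints'])
for n in ('side','scene','wrist'):
  im=env.read_camera(n);cv2.imwrite('pics/%s14.png'%n,im[:,:,::-1])
b=cv2.imread('pics/side14.png');crop(b,200,100,370,320,3,'sd14.png')
"
```

```text
14.45 [583.22447153 -53.04742701 238.90747487] [-40.79502973 -22.4356794  238.90747487] [-131.08540067   -0.24303416   87.23947237] [-0.31875589 -0.22346486  0.00210611] 0.0016884255055662574 [-0.28235114  0.19967928  2.12158378  0.93099203  0.19520131 -2.66777965]
```

View pics/sd14.png

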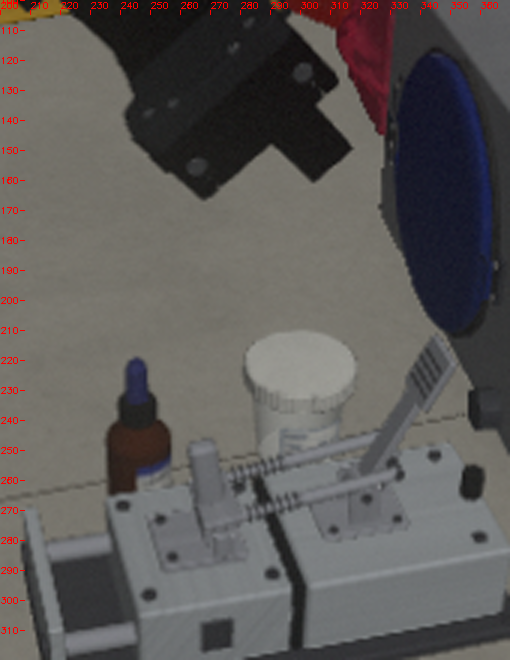

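View pics/scene14.png

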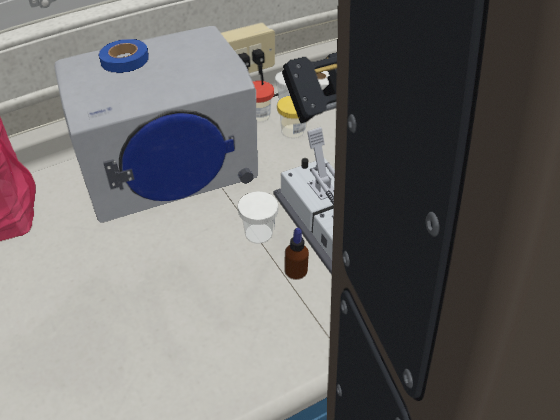

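View pics/wrist14.png

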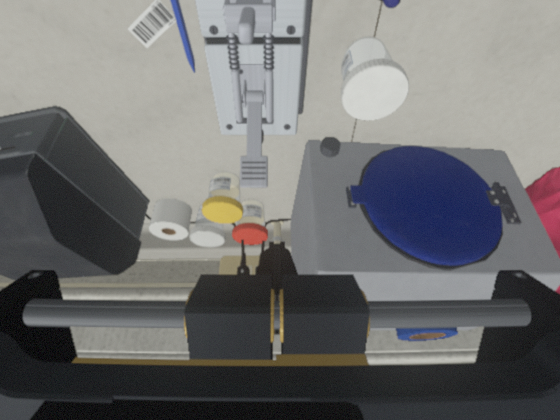

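Request:
{"op": "jog_arm", "data": {
  "series": [
    {"dx": -0.01,"dy": 0.0,"dz": 0.0,"rx": 0.2,"ry": 4.0,"rz": 0.0,"gripper": 0.0},
    {"dx": -0.01,"dy": 0.0,"dz": 0.0,"rx": 0.2,"ry": 4.0,"rz": 0.0,"gripper": 0.0}
  ]
}}

```text
t: 14.8
eef_pos: [567.4, -51.9, 237.3]
tcp_rot: [-2.179, -0.005, 1.534]
ft_force: [-0.3, 0.5, -0.3]
opening: 0.006
```

```bash
cat > st.py <<'E'
from h import *
s=env.state();R=MR.T@Ro.from_euler('xyz',s["tcp_rot"]).as_matrix()
print(s['t'],"world",s['eef_pos'].round(1),"m",w2m(s['eef_pos']).round(1),"rot",np.degrees(s['tcp_rot']).round(2),"theta",np.degrees(np.arctan2(-R[0,1],-R[2,1])).round(1),"Fm",(MR.T@s['ft_force']).round(1),s['opening'].round(3),s['joints'].round(3))
E
python3 st.py
```

```text
Traceback (most recent call last):
  File "st.py", line 3, in <module>
    print(s['t'],"world",s['eef_pos'].round(1),"m",w2m(s['eef_pos']).round(1),"rot",np.degrees(s['tcp_rot']).round(2),"theta",np.degrees(np.arctan2(-R[0,1],-R[2,1])).round(1),"Fm",(MR.T@s['ft_force']).round(1),s['opening'].round(3),s['joints'].round(3))
                                                                                                                                                                                                                  ^^^^^^^^^^^^^^^^^^
AttributeError: 'float' object has no attribute 'round'
```

```bash
sed -i "s/s\['opening'\].round(3)/round(s['opening'],3)/" st.py; python3 st.py
```

```text
14.8 world [567.4 -51.9 237.3] m [-24.9 -22.8 237.3] rot [-124.84   -0.29   87.87] theta 34.8 Fm [ 0.3 -0.5 -0.3] 0.006 [-0.281  0.185  2.077  0.471  0.319 -2.22 ]
```

Request:
{"op": "jog_arm", "data": {
  "series": [
    {"dx": 0.0,"dy": -0.005,"dz": 0.0,"rx": 0.3,"ry": 6.0,"rz": -0.2,"gripper": 0.0},
    {"dx": 0.0,"dy": -0.005,"dz": 0.0,"rx": 0.3,"ry": 6.0,"rz": -0.2,"gripper": 0.0},
    {"dx": 0.0,"dy": -0.005,"dz": 0.0,"rx": 0.3,"ry": 6.0,"rz": -0.2,"gripper": 0.0},
    {"dx": 0.0,"dy": 0.0,"dz": 0.0,"rx": 0.0,"ry": 0.0,"rz": 0.0,"gripper": 0.0}
  ]
}}

```text
t: 15.2
eef_pos: [569.7, -68.1, 238.7]
tcp_rot: [-1.868, -0.006, 1.519]
ft_force: [-0.0, 0.3, -0.9]
opening: 0.005
```

```bash
python3 st.py
```

```text
15.2 world [569.7 -68.1 238.7] m [-28.1  -6.8 238.7] rot [-107.01   -0.32   87.06] theta 17.0 Fm [ 0.  -0.3 -0.9] 0.005 [-0.269  0.26   1.84   0.1    0.755 -1.851]
```

```bash
python3 - <<'E'
from h import *
def T(q):
    th=np.radians(np.interp(q,[.25,.8],[0,17]));r=np.interp(q,[0,1.1],[83,75])
    y=np.array([-np.sin(th),-np.cos(th)]);z=np.array([np.cos(th),-np.sin(th)])
    C=np.array([-45,78])+r*np.array([-np.cos(q),np.sin(q)])+3*np.array([np.sin(q),np.cos(q)])
    t=C+20*y+10*z;return m2w([t[0],-0.6,t[1]]),np.degrees(th),t,C
p=None
for q in [1.4,1.2,1.1,1,.9,.8,.7,.6,.5,.4,.3,.2,.1,0,-.03]:
    X,th,t,C=T(q);print(q,X.round(1),None if p is None else (X-p[0]).round(1),"ry",None if p is None else round(-(th-p[1]),2),"m",t.round(1),"C",C.round(1));p=(X,th)
E
```

```text
1.4 [592.4 -75.4 130.4] None ry None m [-51.1 130.4] C [-54.8 152.4]
1.2 [607.  -76.1 126.9] [14.6 -0.7 -3.4] ry -0.0 m [-65.7 126.9] C [-69.4 149. ]
1.1 [614.  -76.4 124.2] [ 7.  -0.3 -2.8] ry -0.0 m [-72.6 124.2] C [-76.3 146.2]
1 [621.  -76.7 121.3] [ 7.  -0.3 -2.9] ry -0.0 m [-79.7 121.3] C [-83.4 143.3]
0.9 [627.8 -77.  117.7] [ 6.8 -0.3 -3.6] ry -0.0 m [-86.5 117.7] C [-90.2 139.8]
0.8 [634.2 -77.4 113.4] [ 6.4 -0.3 -4.3] ry -0.0 m [-92.9 113.4] C [-96.6 135.5]
0.7 [639.1 -77.6 108.7] [ 4.8 -0.2 -4.7] ry 3.09 m [-97.8 108.7] C [-102.7  130.5]
0.6 [643.5 -77.8 103.4] [ 4.4 -0.2 -5.3] ry 3.09 m [-102.1  103.4] C [-108.2  124.9]
0.5 [647.3 -78.   97.5] [ 3.8 -0.2 -5.8] ry 3.09 m [-106.    97.5] C [-113.2  118.7]
0.4 [650.6 -78.1  91.2] [ 3.3 -0.2 -6.3] ry 3.09 m [-109.2   91.2] C [-117.6  112. ]
0.3 [653.2 -78.3  84.5] [ 2.6 -0.1 -6.7] ry 3.09 m [-111.9   84.5] C [-121.3  104.7]
0.2 [655.6 -78.4  77.1] [ 2.5 -0.1 -7.3] ry 1.55 m [-114.3   77.1] C [-124.3   97.1]
0.1 [657.9 -78.5  69.2] [ 2.2 -0.1 -7.9] ry -0.0 m [-116.6   69.2] C [-126.6   89.2]
0 [659.3 -78.6  61. ] [ 1.4 -0.1 -8.2] ry -0.0 m [-118.   61.] C [-128.   81.]
-0.03 [659.3 -78.6  58.5] [ 0.1 -0.  -2.5] ry -0.0 m [-118.1   58.5] C [-128.1   78.5]
```

Request:
{"op": "jog_arm", "data": {
  "series": [
    {"dx": 0.006,"dy": -0.003,"dz": -0.03,"rx": 0.0,"ry": 0.0,"rz": 0.2,"gripper": 0.0},
    {"dx": 0.006,"dy": -0.002,"dz": -0.03,"rx": 0.0,"ry": 0.0,"rz": 0.0,"gripper": 0.0},
    {"dx": 0.006,"dy": -0.002,"dz": -0.03,"rx": 0.0,"ry": 0.0,"rz": 0.0,"gripper": 0.0},
    {"dx": 0.005,"dy": 0.0,"dz": -0.018,"rx": 0.0,"ry": 0.0,"rz": 0.0,"gripper": 0.0},
    {"dx": 0.0,"dy": 0.0,"dz": 0.0,"rx": 0.0,"ry": 0.0,"rz": 0.0,"gripper": 0.0}
  ]
}}

```text
t: 15.7
eef_pos: [590.0, -73.3, 127.6]
tcp_rot: [-1.866, -0.009, 1.523]
ft_force: [0.2, -0.2, 0.2]
opening: 0.004
```

```bash
python3 st.py; python3 -c "
from h import *
im=env.read_camera('side');crop(im[:,:,::-1].copy(),220,170,380,310,4.5,'sd15.png')
im=env.read_camera('wrist');crop(im[:,:,::-1].copy(),180,130,370,340,3.5,'w15.png')
"
```

```text
15.7 world [590.  -73.3 127.6] m [-48.5  -2.6 127.6] rot [-106.92   -0.52   87.29] theta 16.9 Fm [-0.3  0.2  0.2] 0.004 [-0.271  0.432  1.925  0.152  0.503 -1.916]
```

View pics/sd15.png

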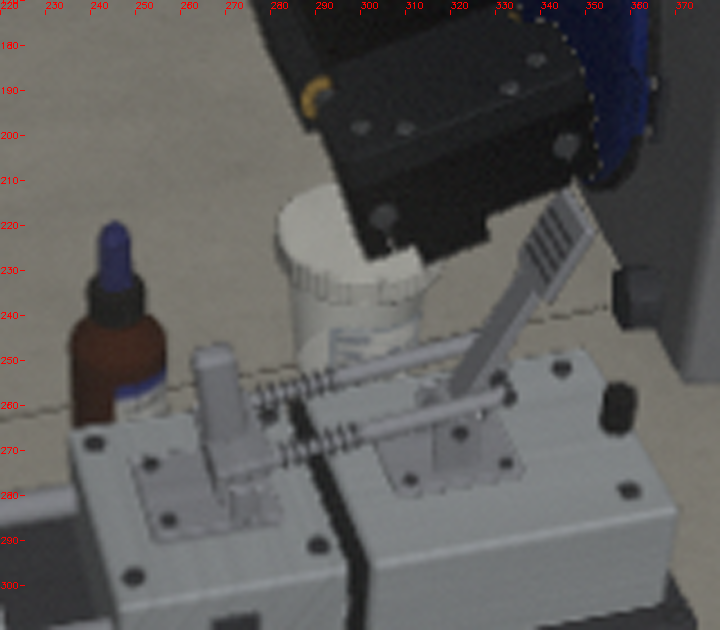

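View pics/w15.png

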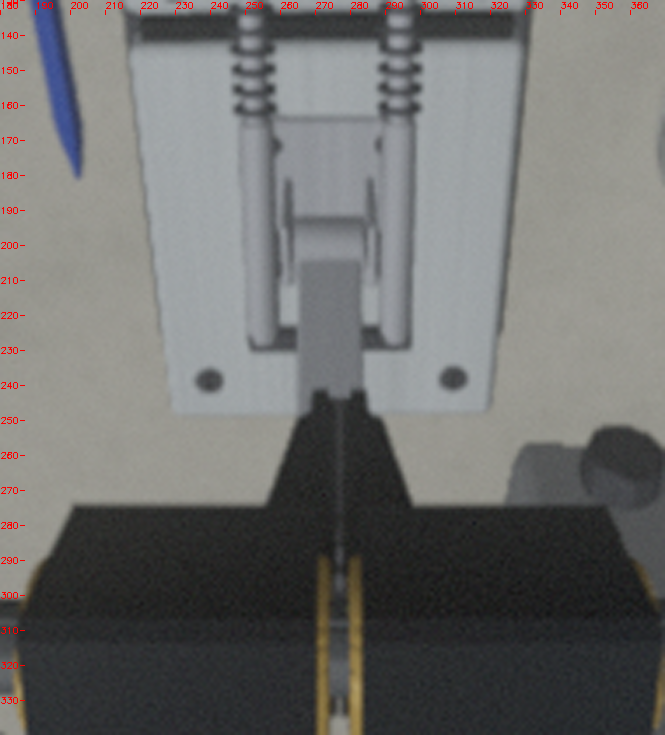

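Request:
{"op": "jog_arm", "data": {
  "series": [
    {"dx": 0.008,"dy": -0.002,"dz": -0.0005,"rx": 0.0,"ry": 0.0,"rz": 0.0,"gripper": 0.0},
    {"dx": 0.007,"dy": -0.001,"dz": -0.001,"rx": 0.0,"ry": 0.0,"rz": 0.0,"gripper": 0.0},
    {"dx": 0.005,"dy": 0.0,"dz": -0.001,"rx": 0.0,"ry": 0.0,"rz": 0.0,"gripper": 0.0},
    {"dx": 0.004,"dy": 0.0,"dz": -0.001,"rx": 0.0,"ry": 0.0,"rz": 0.0,"gripper": 0.0},
    {"dx": 0.0,"dy": 0.0,"dz": 0.0,"rx": 0.0,"ry": 0.0,"rz": 0.0,"gripper": 0.0}
  ]
}}

```text
t: 16.3
eef_pos: [616.2, -76.0, 126.8]
tcp_rot: [-1.87, -0.01, 1.523]
ft_force: [-0.4, 0.3, -1.0]
opening: 0.006
```

```bash
python3 st.py; python3 -c "
from h import *
im=env.read_camera('side');crop(im[:,:,::-1].copy(),220,170,380,310,4.5,'sd16.png')
"
```

```text
16.3 world [616.2 -76.  126.8] m [-74.8  -1.1 126.8] rot [-107.15   -0.55   87.26] theta 17.1 Fm [ 0.4 -0.2 -1. ] 0.006 [-0.263  0.464  1.867  0.144  0.525 -1.899]
```

View pics/sd16.png

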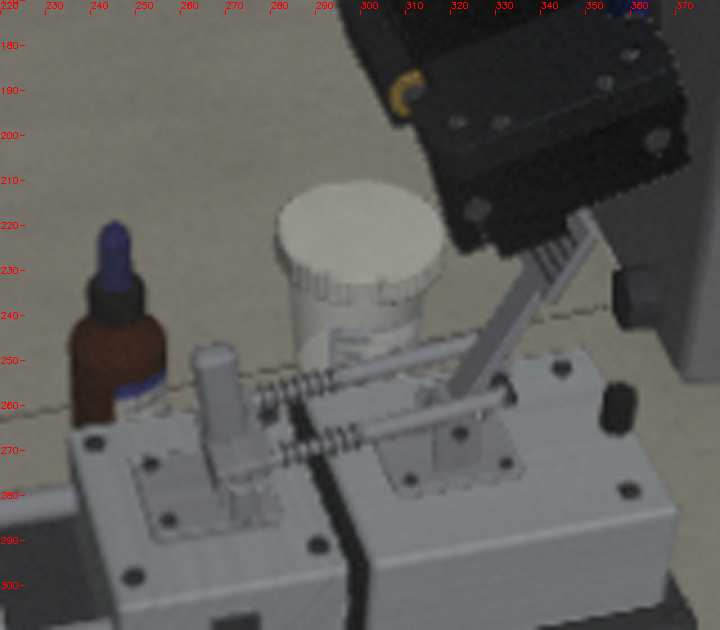

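Request:
{"op": "jog_arm", "data": {
  "series": [
    {"dx": 0.003,"dy": -0.0003,"dz": -0.002,"rx": 0.0,"ry": 0.0,"rz": 0.0,"gripper": 0.0},
    {"dx": 0.003,"dy": -0.0003,"dz": -0.002,"rx": 0.0,"ry": 0.0,"rz": 0.0,"gripper": 0.0},
    {"dx": 0.003,"dy": -0.0003,"dz": -0.0025,"rx": 0.0,"ry": 0.0,"rz": 0.0,"gripper": 0.0},
    {"dx": 0.0026,"dy": -0.0001,"dz": -0.0025,"rx": 0.0,"ry": 0.0,"rz": 0.0,"gripper": 0.0}
  ]
}}

```text
t: 16.75
eef_pos: [627.7, -77.1, 117.7]
tcp_rot: [-1.87, -0.01, 1.523]
ft_force: [0.2, 0.2, 0.6]
opening: 0.006
```

```bash
python3 st.py
```

```text
16.75 world [627.7 -77.1 117.7] m [-86.4  -0.5 117.7] rot [-107.16   -0.55   87.24] theta 17.2 Fm [-0.2 -0.2  0.6] 0.006 [-0.26   0.491  1.847  0.144  0.517 -1.896]
```

```bash
python3 -c "
from h import *
im=env.read_camera('side');crop(im[:,:,::-1].copy(),220,170,380,310,4.5,'sd17.png')
im=env.read_camera('wrist');crop(im[:,:,::-1].copy(),180,130,370,340,3.5,'w17.png')
"
```

```text
(no output)
```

View pics/sd17.png

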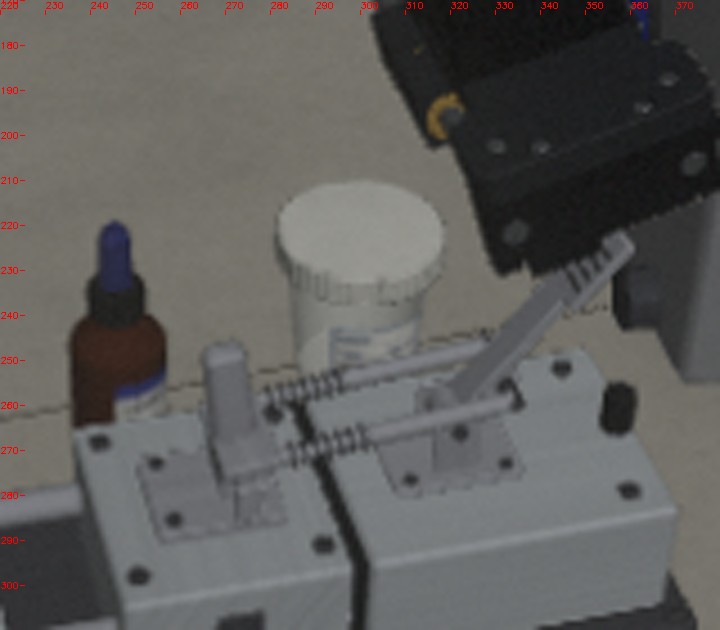

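View pics/w17.png

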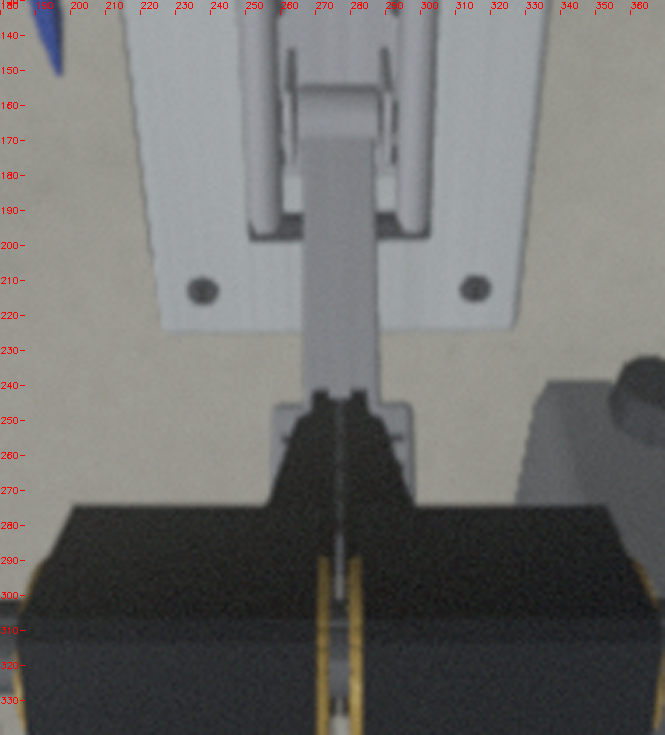

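Request:
{"op": "jog_arm", "data": {
  "series": [
    {"dx": 0.0035,"dy": -0.0002,"dz": -0.002,"rx": 0.0,"ry": 0.0,"rz": 0.0,"gripper": 0.0},
    {"dx": 0.0035,"dy": -0.0001,"dz": -0.0022,"rx": 0.0,"ry": 0.0,"rz": 0.0,"gripper": 0.0},
    {"dx": 0.0027,"dy": -0.0001,"dz": -0.0023,"rx": 0.07,"ry": 1.5,"rz": 0.0,"gripper": 0.0},
    {"dx": 0.0026,"dy": -0.0001,"dz": -0.0024,"rx": 0.07,"ry": 1.5,"rz": 0.0,"gripper": 0.0}
  ]
}}

```text
t: 17.25
eef_pos: [639.4, -77.5, 108.6]
tcp_rot: [-1.815, -0.01, 1.522]
ft_force: [-2.4, 1.0, 0.4]
opening: 0.003
```

```bash
python3 st.py; python3 -c "
from h import *
im=env.read_camera('side');crop(im[:,:,::-1].copy(),220,170,380,310,4.5,'sd18.png')
"
```

```text
17.25 world [639.4 -77.5 108.6] m [-98.1  -0.7 108.6] rot [-104.02   -0.56   87.21] theta 14.0 Fm [ 2.5 -0.8  0.4] 0.003 [-0.25   0.529  1.785  0.103  0.591 -1.849]
```

View pics/sd18.png

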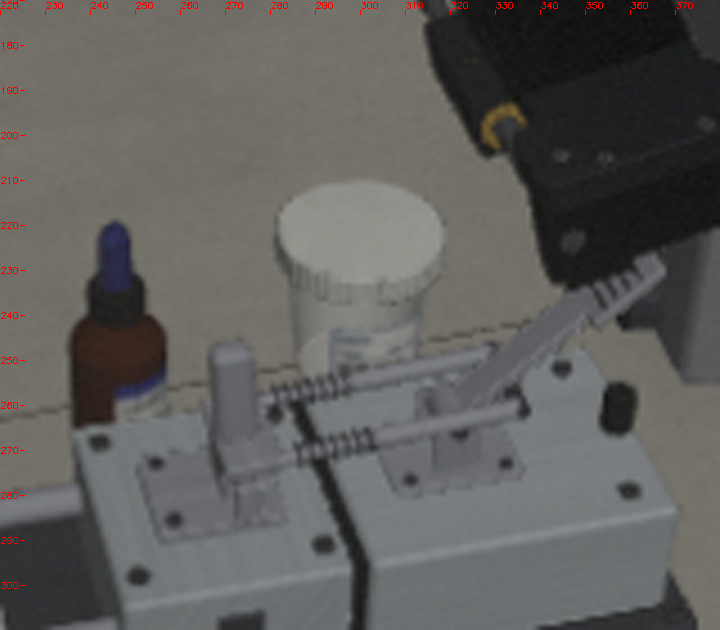

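```bash
python3 -c "
from h import *
im=env.read_camera('side');crop(im[:,:,::-1].copy(),235,235,305,300,10,'sd19.png')
im=env.read_camera('scene');cv2.imwrite('pics/scene19.png',im[:,:,::-1])
"
```

```text
(no output)
```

View pics/sd19.png

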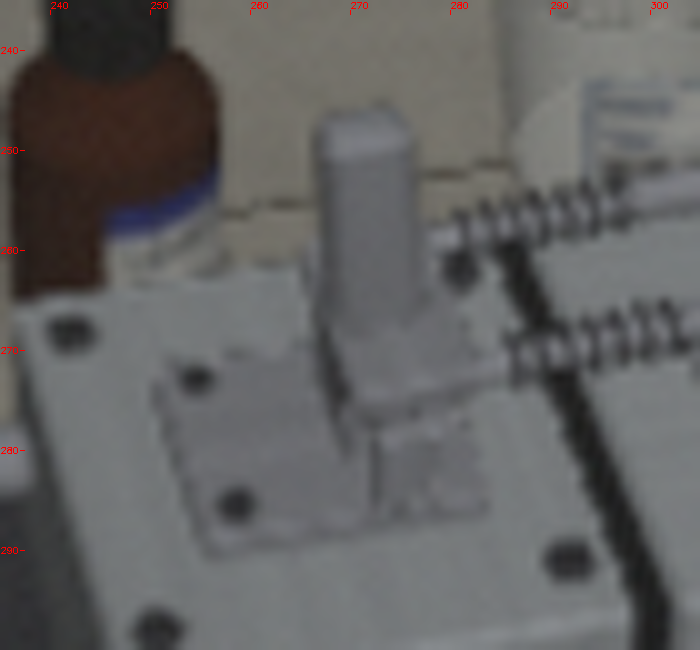

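View pics/scene19.png

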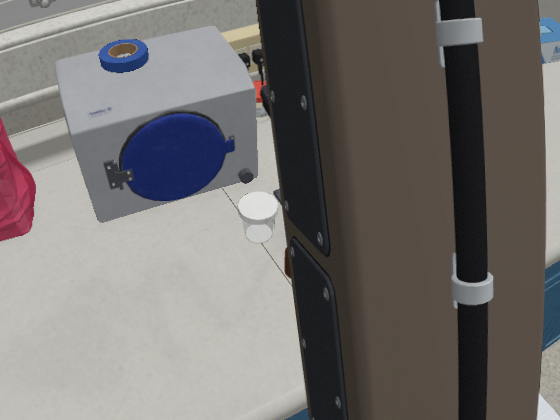

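```bash
python3 -c "
from h import *
S=cam('side')
for uv in [(271.5,247.5)]:
    o,d=ray(S,uv);o=w2m(o);d=MR.T@d;print((o+d*(0-o[1])/d[1]).round(1))
for q in (.6,.7,.75,.8):
  for f in (-8,-5,-2,3): print(q,f,tabpt(q,np.radians(f),92,39).round(1)[[0,2]],proj(S,m2w(tabpt(q,np.radians(f),92,39)))[0].round(1),'tip',tip(q,np.radians(f)).round(1)[[0,2]])
for uv in [(255.5,290.5),(258.5,285.5),(251,297.5)]: print(w2m(onz(S,uv,59)).round(1))
for uv in [(252.5,290.8),(255.5,286)]: print(w2m(onz(S,uv,59)).round(1))
"
```

```text
[ 31.5   0.  119.8]
0.6 -8 [ 31.2 112.2] [271.7 251.5] tip [19.7 55.8]
0.6 -5 [ 29.7 117.2] [272.7 248.7] tip [21.2 60.3]
0.6 -2 [ 28.  122.1] [273.9 245.9] tip [22.5 64.9]
0.6 3 [ 24.5 130.1] [276.3 241.2] tip [24.  72.6]
0.7 -8 [ 32.1 114.2] [271.  250.5] tip [20.7 57.8]
0.7 -5 [ 30.6 119.2] [272.1 247.7] tip [22.1 62.3]
0.7 -2 [ 28.9 124.1] [273.3 244.9] tip [23.4 66.9]
0.7 3 [ 25.4 132.1] [275.7 240.2] tip [24.9 74.6]
0.75 -8 [ 32.7 115.1] [270.7 250.1] tip [21.2 58.8]
0.75 -5 [ 31.2 120.1] [271.7 247.3] tip [22.7 63.3]
0.75 -2 [ 29.4 125.1] [272.9 244.4] tip [23.9 67.8]
0.75 3 [ 26.  133.1] [275.3 239.8] tip [25.5 75.6]
0.8 -8 [ 33.3 116.1] [270.3 249.6] tip [21.8 59.7]
0.8 -5 [ 31.8 121.1] [271.3 246.8] tip [23.3 64.2]
0.8 -2 [ 30. 126.] [272.5 244. ] tip [24.5 68.8]
0.8 3 [ 26.6 134. ] [274.9 239.3] tip [26.1 76.5]
[60.2 20.4 59. ]
[53.6 11.1 59. ]
[69.5 33.  59. ]
[64.6 20.  59. ]
[58.2 11.1 59. ]
```

Request:
{"op": "jog_arm", "data": {
  "series": [
    {"dx": 0.0025,"dy": -0.0001,"dz": -0.0026,"rx": 0.07,"ry": 1.5,"rz": 0.0,"gripper": 0.0},
    {"dx": 0.0025,"dy": -0.0001,"dz": -0.0027,"rx": 0.07,"ry": 1.5,"rz": 0.0,"gripper": 0.0},
    {"dx": 0.0022,"dy": -0.0001,"dz": -0.0029,"rx": 0.07,"ry": 1.5,"rz": 0.0,"gripper": 0.0},
    {"dx": 0.0022,"dy": -0.0001,"dz": -0.0029,"rx": 0.07,"ry": 1.5,"rz": 0.0,"gripper": 0.0}
  ]
}}

```text
t: 17.8
eef_pos: [648.8, -77.9, 97.8]
tcp_rot: [-1.712, -0.01, 1.521]
ft_force: [-3.6, 0.0, 1.0]
opening: 0.009
```

```bash
python3 st.py; python3 -c "
from h import *
im=env.read_camera('side');crop(im[:,:,::-1].copy(),220,170,380,310,4.5,'sd20.png')
"
```

```text
17.8 world [648.8 -77.9  97.8] m [-107.4   -0.8   97.8] rot [-98.09  -0.55  87.16] theta 8.1 Fm [3.6 0.1 1. ] 0.009 [-0.236  0.583  1.69   0.053  0.732 -1.794]
```

View pics/sd20.png

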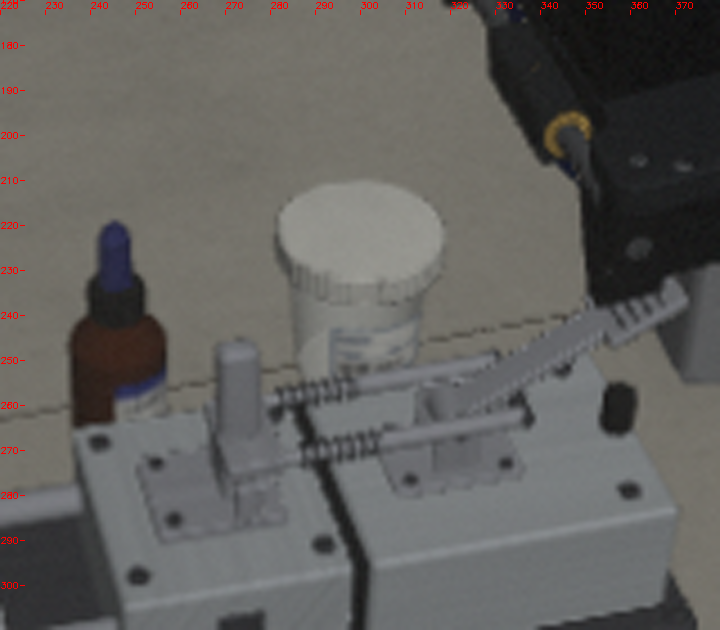

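Request:
{"op": "jog_arm", "data": {
  "series": [
    {"dx": 0.002,"dy": -0.0001,"dz": -0.0031,"rx": 0.07,"ry": 1.5,"rz": 0.0,"gripper": 0.0},
    {"dx": 0.002,"dy": -0.0001,"dz": -0.0032,"rx": 0.07,"ry": 1.5,"rz": 0.0,"gripper": 0.0},
    {"dx": 0.0015,"dy": -0.0001,"dz": -0.0033,"rx": 0.07,"ry": 1.5,"rz": 0.0,"gripper": 0.0},
    {"dx": 0.0015,"dy": 0.0,"dz": -0.0034,"rx": 0.07,"ry": 1.5,"rz": 0.0,"gripper": 0.0}
  ]
}}

```text
t: 18.25
eef_pos: [656.0, -78.2, 84.9]
tcp_rot: [-1.608, -0.009, 1.52]
ft_force: [-1.2, 0.3, 1.1]
opening: 0.002
```

```bash
python3 st.py; python3 -c "
from h import *
im=env.read_camera('side');crop(im[:,:,::-1].copy(),220,170,380,310,4.5,'sd21.png')
"
```

```text
18.25 world [656.  -78.2  84.9] m [-114.7   -0.8   84.9] rot [-92.14  -0.53  87.11] theta 2.1 Fm [ 1.2 -0.2  1.1] 0.002 [-0.225  0.641  1.599  0.02   0.866 -1.759]
```

View pics/sd21.png

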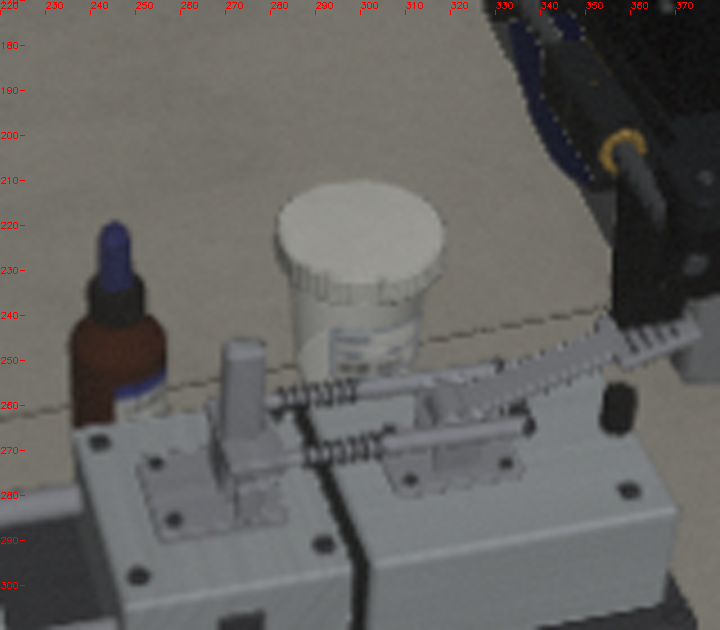

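Request:
{"op": "jog_arm", "data": {
  "series": [
    {"dx": 0.0012,"dy": -0.0001,"dz": -0.0036,"rx": 0.04,"ry": 0.8,"rz": 0.0,"gripper": 0.0},
    {"dx": 0.0012,"dy": 0.0,"dz": -0.0036,"rx": 0.04,"ry": 0.7,"rz": 0.0,"gripper": 0.0},
    {"dx": 0.0008,"dy": -0.0001,"dz": -0.0039,"rx": 0.02,"ry": 0.5,"rz": 0.0,"gripper": 0.0},
    {"dx": 0.0008,"dy": 0.0,"dz": -0.0039,"rx": 0.0,"ry": 0.0,"rz": 0.0,"gripper": 0.0}
  ]
}}

```text
t: 18.7
eef_pos: [660.2, -78.5, 69.5]
tcp_rot: [-1.573, -0.009, 1.52]
ft_force: [0.6, -0.1, -0.4]
opening: 0.003
```

```bash
python3 st.py; python3 -c "
from h import *
im=env.read_camera('side');crop(im[:,:,::-1].copy(),220,170,380,310,4.5,'sd22.png')
"
```

```text
18.7 world [660.2 -78.5  69.5] m [-119.    -0.8   69.5] rot [-90.13  -0.51  87.09] theta 0.1 Fm [-0.6  0.  -0.4] 0.003 [-0.222  0.677  1.57   0.012  0.893 -1.749]
```

View pics/sd22.png

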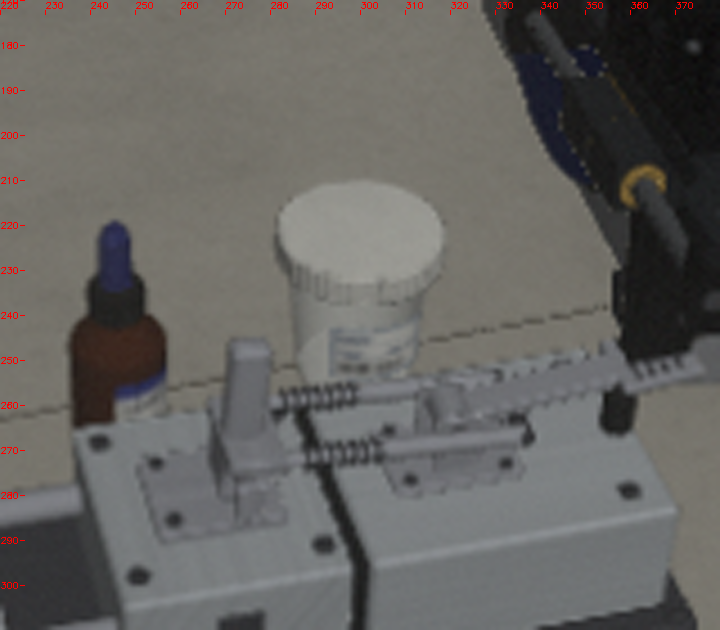

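Past dead centre. The last stretch is slow, with force readings.

Request:
{"op": "jog_arm", "data": {
  "series": [
    {"dx": 0.0,"dy": 0.0,"dz": -0.003,"rx": 0.0,"ry": 0.0,"rz": 0.0,"gripper": 0.0},
    {"dx": 0.0,"dy": 0.0,"dz": -0.003,"rx": 0.0,"ry": 0.0,"rz": 0.0,"gripper": 0.0},
    {"dx": 0.0,"dy": 0.0,"dz": 0.0,"rx": 0.0,"ry": 0.0,"rz": 0.0,"gripper": 0.0}
  ]
}}

```text
t: 19.05
eef_pos: [659.8, -78.4, 63.5]
tcp_rot: [-1.572, -0.009, 1.52]
ft_force: [-0.3, -0.2, 0.4]
opening: 0.001
```

Request:
{"op": "jog_arm", "data": {
  "series": [
    {"dx": 0.0,"dy": 0.0,"dz": -0.0015,"rx": 0.0,"ry": 0.0,"rz": 0.0,"gripper": 0.0},
    {"dx": 0.0,"dy": 0.0,"dz": 0.0,"rx": 0.0,"ry": 0.0,"rz": 0.0,"gripper": 0.0}
  ]
}}

```text
t: 19.25
eef_pos: [660.0, -78.4, 62.3]
tcp_rot: [-1.573, -0.009, 1.52]
ft_force: [-0.1, 0.1, 0.1]
opening: 0.004
```

```bash
python3 st.py; python3 -c "
from h import *
im=env.read_camera('side');crop(im[:,:,::-1].copy(),220,170,380,310,4.5,'sd23.png')
"
```

```text
19.25 world [660.  -78.4  62.3] m [-118.7   -0.7   62.3] rot [-90.12  -0.51  87.08] theta 0.1 Fm [ 0.1 -0.1  0.1] 0.004 [-0.222  0.686  1.576  0.012  0.879 -1.749]
```

View pics/sd23.png

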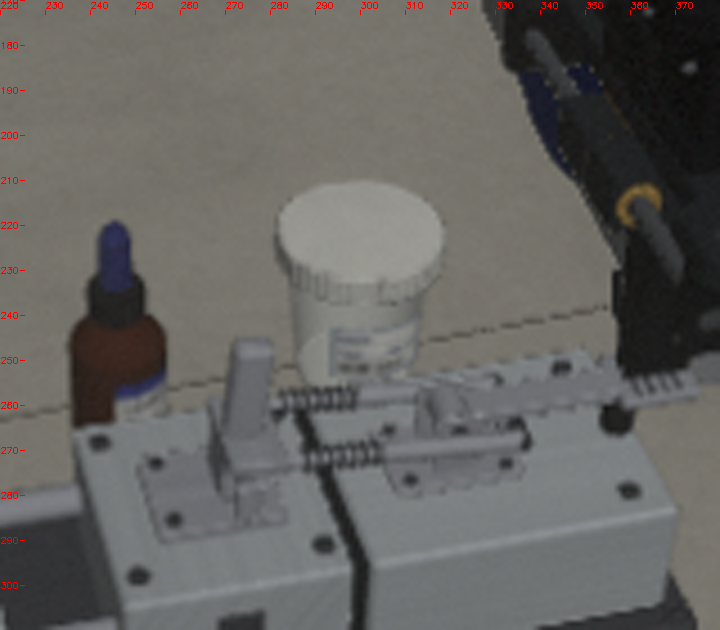

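Request:
{"op": "jog_arm", "data": {
  "series": [
    {"dx": 0.0,"dy": 0.0,"dz": -0.0015,"rx": 0.0,"ry": 0.0,"rz": 0.0,"gripper": 0.0},
    {"dx": 0.0,"dy": 0.0,"dz": 0.0,"rx": 0.0,"ry": 0.0,"rz": 0.0,"gripper": 0.0}
  ]
}}

```text
t: 19.5
eef_pos: [660.0, -78.4, 60.7]
tcp_rot: [-1.573, -0.009, 1.52]
ft_force: [0.6, 0.3, -0.6]
opening: 0.003
```

Request:
{"op": "jog_arm", "data": {
  "series": [
    {"dx": 0.0,"dy": 0.0,"dz": -0.001,"rx": 0.0,"ry": 0.0,"rz": 0.0,"gripper": 0.0},
    {"dx": 0.0,"dy": 0.0,"dz": 0.0,"rx": 0.0,"ry": 0.0,"rz": 0.0,"gripper": 0.0}
  ]
}}

```text
t: 19.7
eef_pos: [660.1, -78.5, 59.9]
tcp_rot: [-1.573, -0.009, 1.52]
ft_force: [-0.2, -0.2, -0.1]
opening: 0.003
```

Request:
{"op": "jog_arm", "data": {
  "series": [
    {"dx": 0.0,"dy": 0.0,"dz": -0.0007,"rx": 0.0,"ry": 0.0,"rz": 0.0,"gripper": 0.0},
    {"dx": 0.0,"dy": 0.0,"dz": 0.0,"rx": 0.0,"ry": 0.0,"rz": 0.0,"gripper": 0.0}
  ]
}}

```text
t: 19.9
eef_pos: [660.2, -78.4, 59.7]
tcp_rot: [-1.573, -0.009, 1.52]
ft_force: [-1.8, 0.6, 4.7]
opening: 0.007
```

Request:
{"op": "jog_arm", "data": {
  "series": [
    {"dx": 0.0,"dy": 0.0,"dz": -0.0008,"rx": 0.0,"ry": 0.0,"rz": 0.0,"gripper": 0.0},
    {"dx": 0.0,"dy": 0.0,"dz": 0.0,"rx": 0.0,"ry": 0.0,"rz": 0.0,"gripper": 0.0}
  ]
}}

```text
t: 20.1
eef_pos: [660.2, -78.5, 59.5]
tcp_rot: [-1.574, -0.009, 1.52]
ft_force: [-3.8, 0.0, 10.3]
opening: 0.003
```

Request:
{"op": "jog_arm", "data": {
  "series": [
    {"dx": 0.0,"dy": 0.0,"dz": 0.005,"rx": 0.0,"ry": 0.0,"rz": 0.0,"gripper": 0.0},
    {"dx": 0.0,"dy": 0.0,"dz": 0.03,"rx": 0.0,"ry": 0.0,"rz": 0.0,"gripper": 0.0},
    {"dx": 0.0,"dy": 0.0,"dz": 0.04,"rx": 0.0,"ry": 0.0,"rz": 0.0,"gripper": 0.0},
    {"dx": 0.0,"dy": 0.0,"dz": 0.04,"rx": 0.0,"ry": 0.0,"rz": 0.0,"gripper": 0.0},
    {"dx": 0.0,"dy": 0.0,"dz": 0.04,"rx": 0.0,"ry": 0.0,"rz": 0.0,"gripper": 0.0},
    {"dx": -0.03,"dy": 0.0,"dz": 0.02,"rx": 0.0,"ry": 0.0,"rz": 0.0,"gripper": 0.0},
    {"dx": -0.04,"dy": 0.0,"dz": 0.0,"rx": 0.0,"ry": 0.0,"rz": 0.0,"gripper": 0.0},
    {"dx": -0.04,"dy": 0.0,"dz": 0.0,"rx": 0.0,"ry": 0.0,"rz": 0.0,"gripper": 0.0},
    {"dx": 0.0,"dy": 0.0,"dz": 0.0,"rx": 0.0,"ry": 0.0,"rz": 0.0,"gripper": 0.0}
  ]
}}

```text
t: 21.0
eef_pos: [546.2, -78.0, 234.1]
tcp_rot: [-1.572, -0.009, 1.52]
ft_force: [0.6, -0.0, 0.7]
opening: 0.008
```

```bash
python3 st.py; python3 -c "
from h import *
im=env.read_camera('side');crop(im[:,:,::-1].copy(),200,200,380,340,4.2,'sd24.png')
im=env.read_camera('wrist');crop(im[:,:,::-1].copy(),190,90,350,300,3,'w24.png')
"
```

```text
21.0 world [546.2 -78.  234.1] m [ -5.1   4.3 234.1] rot [-90.05  -0.52  87.06] theta 0.1 Fm [-0.6 -0.   0.7] 0.008 [-0.266  0.346  1.686  0.01   1.111 -1.791]
```

View pics/sd24.png

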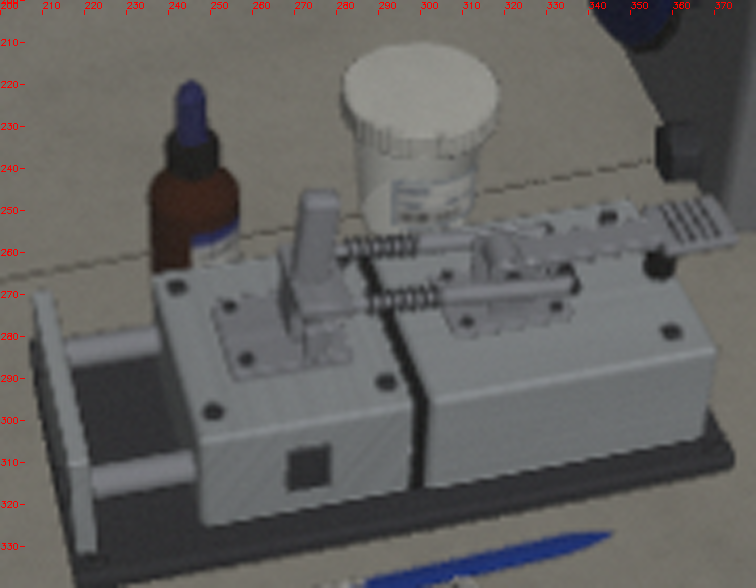

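View pics/w24.png

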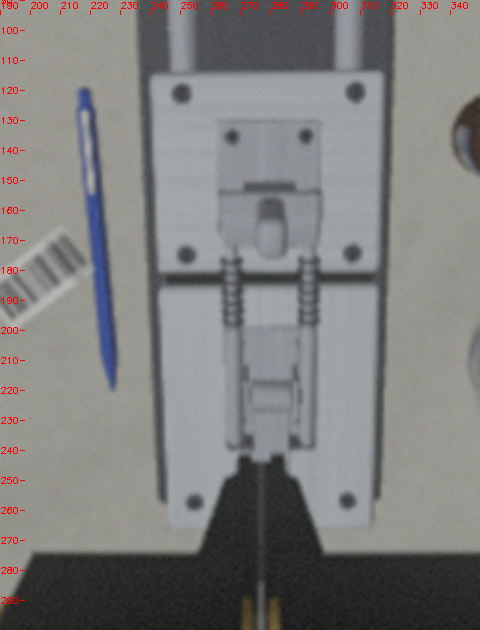

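Request:
{"op": "jog_arm", "data": {
  "series": [
    {"dx": -0.02,"dy": 0.03,"dz": 0.02,"rx": 0.0,"ry": 0.0,"rz": 0.0,"gripper": 0.0},
    {"dx": -0.021,"dy": 0.043,"dz": 0.0,"rx": 0.0,"ry": 0.0,"rz": 0.0,"gripper": 0.0},
    {"dx": -0.021,"dy": 0.043,"dz": 0.0,"rx": 0.0,"ry": 0.0,"rz": 0.0,"gripper": 0.0},
    {"dx": -0.021,"dy": 0.043,"dz": 0.0,"rx": 0.0,"ry": 0.0,"rz": 0.0,"gripper": 0.0},
    {"dx": -0.021,"dy": 0.043,"dz": 0.0,"rx": 0.0,"ry": 0.0,"rz": 0.0,"gripper": 0.0},
    {"dx": -0.021,"dy": 0.043,"dz": 0.0,"rx": 0.0,"ry": 0.0,"rz": 0.0,"gripper": 0.0},
    {"dx": -0.021,"dy": 0.043,"dz": 0.0,"rx": 0.0,"ry": 0.0,"rz": 0.0,"gripper": 0.0},
    {"dx": -0.021,"dy": 0.043,"dz": 0.0,"rx": 0.0,"ry": 0.0,"rz": 0.0,"gripper": 0.0},
    {"dx": -0.021,"dy": 0.043,"dz": 0.0,"rx": 0.0,"ry": 0.0,"rz": 0.0,"gripper": 0.0},
    {"dx": -0.021,"dy": 0.043,"dz": 0.0,"rx": 0.0,"ry": 0.0,"rz": 0.0,"gripper": 0.0},
    {"dx": -0.021,"dy": 0.043,"dz": 0.0,"rx": 0.0,"ry": 0.0,"rz": 0.0,"gripper": 0.0},
    {"dx": 0.0,"dy": 0.0,"dz": 0.0,"rx": 0.0,"ry": 0.0,"rz": 0.0,"gripper": 0.0}
  ]
}}

```text
t: 22.3
eef_pos: [318.3, 386.2, 253.1]
tcp_rot: [-1.573, -0.01, 1.525]
ft_force: [-0.6, -1.2, -0.2]
opening: 0.004
```

```bash
python3 st.py; python3 -c "
from h import *
im=env.read_camera('scene');crop(im[:,:,::-1].copy(),265,120,405,290,3.5,'sc25.png');cv2.imwrite('pics/scene25.png',im[:,:,::-1])
im=env.read_camera('side');cv2.imwrite('pics/side25.png',im[:,:,::-1])
"
```

```text
22.3 world [318.3 386.2 253.1] m [ 244.9 -448.5  253.1] rot [-90.11  -0.56  87.38] theta 0.1 Fm [ 0.5  1.2 -0.2] 0.004 [ 0.746  0.247  1.779  0.006  1.108 -0.782]
```

View pics/sc25.png

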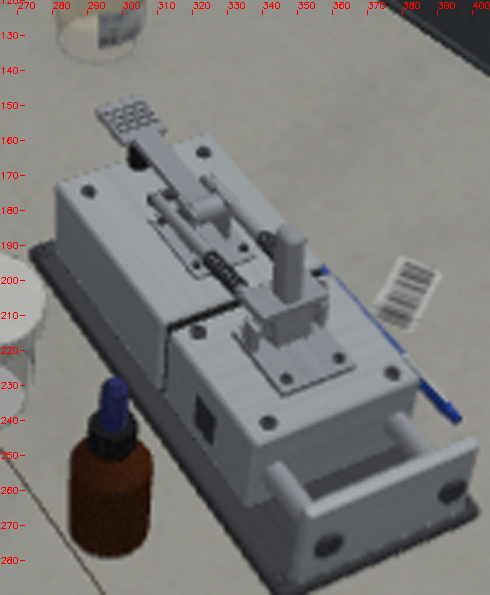

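```bash
python3 -c "
from h import *
S=cam('scene');D=cam('side')
p,e=tri(S,(347.9,186.3),D,(276.2,246.2));m=w2m(p);print(m,e)
r=least_squares(lambda v:(pin(0)+np.array([(92+v[0])*np.cos(v[1])-39*np.sin(v[1]),0,(92+v[0])*np.sin(v[1])+39*np.cos(v[1])])-m)[[0,2]],[3,0]);s,f=r.x
a=88.5+s;print('stretch',s,'phi',np.degrees(f),'tip',(pin(0)+np.array([a*np.cos(f)+18.4*np.sin(f),0,a*np.sin(f)-18.4*np.cos(f)])).round(1))
im=cv2.imread('pics/scene25.png');crop(im,320,175,370,240,9,'sc26.png')
for uv in [(348.5,232.5),(366,225)]: print(w2m(onz(S,uv,61)).round(1))
"
```

```text
[ 24.60617504  -0.17020711 120.6231721 ] 0.33607869144293895
stretch 2.926770650722526 phi 5.0529826613181354 tip [26.2  0.  63.1]
[ 63.1 -16.   61. ]
[62.  17.3 61. ]
```

View pics/sc26.png

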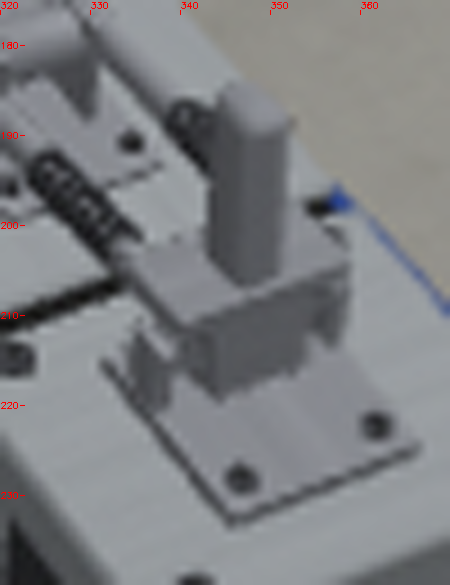

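```bash
python3 -c "
from h import *
print(env.job_done(), env.state()['t'])"
```

```text
the job is handed in; nothing more can be done
the job is handed in; nothing more can be done
```

The mould is closed and latched, and I handed the job in at about 22 s of the 61 s allowed. The hand-in reports no verdict.

**What I did**
- **Claw:** I gripped the tab and carried the claw over the keeper. I lowered it in small steps until it touched the foot plate at about 4 N. I then drew it back until the shank met the bar. The highest force read at the end of any move while seating it was about 8 N.
- **Lever:** I let go of the tab, pushed the thumb pad down with the closed fingers at about 4 N, and went over centre. Flat on its stop it pushed back rigidly at about 10 N.
- **Finish:** I then moved the arm well clear.

**Last checks, from the scene and side pictures**
- **Lever and halves:** the lever lies flat and the sliding half is against the gasket.
- **Hook:** the tip is at about z 63 mm, below the bar's underside at about 67 mm. The bar height comes from the plate height I felt. The stem is stretched about 3 mm, so it is under tension.
- **Surroundings:** the dropper bottle, cup, pen and label look unmoved.

**What disagreed**
- **Fingertips:** the pictures showed them about 31 mm further back than the stated tool geometry. I used what the pictures showed, and the grasp and the press both worked out.
- **Wrist:** an over-tilted wrist move brought the last joint to -2.67, against its limit of -2.69. I turned it back and used less tilt. It never passed the limit in the readings.
- **Tip position:** I measured the tip 7 mm or slightly more behind the bar's far face, against the stated 4 to 7 mm. That is within my error of about 2 mm. I did not re-measure it after the lever went home.

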